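# Refill the spring lid magazine of the jar capper

## Robot

A 6-joint arm with a two-finger parallel gripper is mounted at the origin on the work surface. World frame = base frame: x ahead of the robot, y to its left, z up, the work surface at z = 0. Lengths are in mm, angles in rad, forces in N, time in s.
With the tool pointing down it reaches from about 350 to 775 mm from the base axis. Payload 7.3 kg.
Tool frame: the origin (TCP) lies midway between the tips of the shut fingers; the grasp point (between the pads) lies 19 mm behind it (env.grasp_offset is the distance from the TCP to the grasp point, in mm); z points along the fingers, y is the line along which they close (so a half turn about z gives the same grasp; the last joint's range is limited). The gripper opens to 92 mm and grips with 3 to 60 N. Pads are 19 mm wide; open, the fingers measure 130 mm over their backs; the gripper's body (75 mm by 190 mm) begins 47 mm behind the grasp point.
Start: joints at [-1.307, 0.342, 1.524, -0, 1.275, -0.146], TCP at [209.198, -481.543, 198.441] pointing down, gripper open.
Joint ranges: [-2.53, 2.53], [-0.77, 2.02], [0.04, 2.7], [-1, 4.14], [0.28, 2.66], [-3.11, 3.11]. Speed limits (rad/s): [2.57, 2.57, 3.14, 3.14, 3.14, 3.14].

## Interface

Orientations are given as a unit quaternion [x, y, z, w].
In Python, from cell import env gives the robot as it stands.
- The arm moves only by the shell command python3 -m jog 'ROWS'. ROWS is JSON, a list of rows, each a list of 5 numbers: the shift along the tool's x, y, z in m, then the turn about the tool's z in degrees, then the opening in per cent of the stroke, from 0 (shut) to 100 (fully open). In form: [[x, y, z, spin, gripper], ...]. A call has 1 to 8 rows; each row shifts and turns the commanded pose from where the row before left it, along the tool's axes as they then stand; what a row does not reach is not made up. A row lasts 1/12 s, in which the tool goes at most 41.7 mm and 7.16 degrees, less where a joint would pass 70% of its speed; a pose out of reach is approached as far as the arm can. A call with a gripper value outside its range is refused whole. The fingers move at their own pace and stop on an object; the grip force is fixed at half the most. Time passes only in rows, so rows that do not move let the fingers close. It gives the time, the measured TCP pose, the force, the opening and the grip force at its end, in the units of the state.
- env.observe(): the state, without advancing time (a new reading comes with each control period).
- env.grab_frame(name): name is "scene" or "top" or "wrist"; returns a dict with "img" (384x512x3 uint8, red, green, blue), "fx", "fy", "cx", "cy" (pixels), "R" (3x3) and "t" (3): a world point X has camera coordinates R X + t. Camera axes: x right, y down, z forward; pixel columns grow to the right and rows downward; lengths in mm; the calibration is good to about 2 mm. A picture is of the moment at which its call begins. There is no depth.
- env.sign_off(): hands the job in; it is judged then, once.
The state is a dict: "t": time; "joint_positions": joint angles; "dq": joint speeds; "joint_torque": joint torques, N m; "tool_pos": TCP position; "orientation": TCP orientation; "contact_force": force on the tool from outside, world axes, zero at the start; "ft_torque": the same for the moment, N m; "width": finger opening in mm; "finger_force": force on a finger pad.
Only numpy, scipy, OpenCV 4.12 (cv2) and the standard library are available. Lean on these libraries where they do the work, as an engineer would, in place of code of your own. Each camera call takes 0.05 s, during which the arm holds its last target. There are 200 camera calls.

## Task

Refill the capper's lid magazine: fold its clear yellow-edged guard up out of the way until it stands upright or nearly so, lay each gold lid flat between the four guide rods and press it down against the spring until both red catches have snapped back over it, so that all the gold lids are held in the stack below the catches; then fold the guard fully shut again. Leave the black lids and everything else on the bench where it is.

Things in the scene. Friction and masses are not known exactly. Their poses are not given: they have to be found in the camera images.
- gold1: gold lid, a flat round metal jar lid, 63 mm in diameter, 14 mm tall, about 40 g, lying flat on the mat; origin at the centre of its underside, z up; one of up to five gold lids, of which three to five are present (absent: None)
- gold2: gold lid, a flat round metal jar lid, 63 mm in diameter, 14 mm tall, about 40 g, lying flat on the mat; origin at the centre of its underside, z up; one of up to five gold lids, of which three to five are present (absent: None)
- gold3: gold lid, a flat round metal jar lid, 63 mm in diameter, 14 mm tall, about 40 g, lying flat on the mat; origin at the centre of its underside, z up; one of up to five gold lids, of which three to five are present (absent: None)
- gold4: gold lid, a flat round metal jar lid, 63 mm in diameter, 14 mm tall, about 40 g, lying flat on the mat; origin at the centre of its underside, z up; one of up to five gold lids, of which three to five are present (absent: None)
- gold5: gold lid, a flat round metal jar lid, 63 mm in diameter, 14 mm tall, about 40 g, lying flat on the mat; origin at the centre of its underside, z up; one of up to five gold lids, of which three to five are present (absent: None)
- black1: black lid, a flat round metal jar lid, 63 mm in diameter, 14 mm tall, about 40 g, lying flat on the mat; origin at the centre of its underside, z up; not to be used, leave it where it is
- black2: black lid, a flat round metal jar lid, 63 mm in diameter, 14 mm tall, about 40 g, lying flat on the mat; origin at the centre of its underside, z up; not to be used, leave it where it is
- mat: thin grey drying mat fixed to the bench, 340 x 350 mm, 3 mm thick, on which the lids lie; origin at the centre of its underside
- feeder: the lid magazine, bolted to the bench: grey base plate 190 mm (its x, -85 to +105) by 150 mm (its y), 12 mm thick; origin on the bench in the axis of the lid stack; x points to the rear (hinge side, away from the robot), z up. Front catch on a post 41-53 mm before the axis, 118 mm tall; rear catch on a column 59-75 mm behind it, and two hinge uprights at y = +-66 mm there, 168 mm tall
- feeder_mouth (a point): point in the stack axis at the height of the catches' tips, 98 mm above the bench; axes as the feeder's. The uppermost held lid's top rests against the catches here, its underside so about 15 mm lower, each further lid 14 mm lower still
- rods_top (a point): middle of the mouth between the tops of the four steel guide rods (8 mm thick), 142 mm above the bench in the stack axis. The rods stand in the feeder's four diagonal directions and leave a bore of 66.6 mm for the lids; above 126 mm they flare outward. On the feeder's +y and -y sides a 44 mm wide gap between rods, open down to the base plate, takes a finger on each side of a lid
- follower (a joint): how far the orange spring follower (disc 58 mm in diameter between the rods) is pressed down, m: 0 empty, its top then 4 mm below feeder_mouth; range to 0.076; its spring pushes up with about 8.5 N at 0, 11.5 N fully down; five held lids press it to about 0.067
- catch_front (a joint): turn of the red one-way catch before the stack (feeder -x), rad: 0 sprung in, its tip 6 mm over a lid's edge; a lid passing down pushes it aside (about 0.5), and it snaps back to 0 within 0.2 s once the lid's top is below its tip. Pushing a lid down past both catches takes 6 to 12 N in all; push it 4 to 6 mm below the catches and wait a moment before letting go
- catch_rear (a joint): the same for the catch behind the stack (feeder +x)
- guard (a joint): angle of the clear guard, rad: 0 shut (lying level over the magazine, 168 mm above the bench), grows as its front edge is folded up and back towards the rear, upright at 1.57, stop at 1.85. Panel 140 mm from the hinge to its front edge, 150 mm wide, 4 mm thick, clear with yellow edges; a friction hinge holds it at any angle, needing about 0.45 N m plus its weight of 0.3 kg
- guard_hinge (a point): middle of the guard's hinge line, which runs along the feeder's y: 75 mm behind the stack axis, 168 mm above the bench; fixed to the feeder, axes as the feeder's
- guard_bar (a point): middle of the guard's black round pull bar (12 mm thick, 90 mm long, parallel to the hinge); in the guard's own frame it lies 118 mm before the hinge and 46 mm above it, its centre 40 mm above the panel's top face; its axes turn with the guard
- jar1: filled open jar with red contents, 68 mm in diameter, 97 mm tall, bystander; origin under its centre
- jar2: the same, another jar, bystander
- phone: black telephone lying flat, 150 x 74 x 9 mm, bystander; origin under its centre
- tape: roll of paper tape lying flat, 90 mm in diameter, 48 mm tall, bystander; origin under its centre
- bottle1: full wine bottle of red, 74 mm in diameter, 300 mm tall, bystander; origin under its centre
- bottle2: the same, another bottle, bystander
- brush: hand brush lying flat, about 200 mm long, bystander; origin under its middle
Mind the look-alikes: they are no part of the job. Leave any green or pink look-alike of the gold4 alone.

How it is judged (in metres and radians):
On the way, in this order (a step that is already met when the one before it is completed fails the run):
1. the guard is folded up out of the way (1.2 rad or more) (value of joint guard above 1.2 rad), for 0.2 s.
2. every gold lid lies in the magazine below the catches, and both catches have snapped back (horizontal distance between each of gold1, gold2, gold3, gold4, gold5 and feeder_mouth below 0.006 m and z of gold1 in the frame of feeder_mouth between -0.095 and -0.01 m and angle between each of gold1, gold2, gold3, gold4, gold5's own z axis and vertical below 0.12 rad and z of gold2 in the frame of feeder_mouth between -0.095 and -0.01 m and z of gold3 in the frame of feeder_mouth between -0.095 and -0.01 m and z of gold4 in the frame of feeder_mouth between -0.095 and -0.01 m and z of gold5 in the frame of feeder_mouth between -0.095 and -0.01 m and value of joint each of catch_front, catch_rear below 0.12 rad), for 0.3 s.
At the end, for the whole second after the job is handed in: Every gold lid is at rest in the magazine, its centre within 6 mm of the stack axis, level within 0.12 rad and its underside 10 mm or more below the tips of the catches; both catches are sprung back (below 0.12 rad); the guard is shut (below 0.08 rad) (all of step 2 and value of joint guard below 0.08 rad and linear speed of each of gold1, gold2, gold3, gold4, gold5 below 0.02 m/s); the robot touches nothing.
It fails at once if a black lid is shifted by more than 35 mm (distance of any of black1, black2 from where it was at the start of the episode above 0.035 m).
It fails at once if a jar, bottle, the phone, the tape or the brush is shifted by more than 30 mm or knocked over (distance of any of jar1, jar2, phone, tape, bottle1, bottle2, brush from where it was at the start of the episode above 0.03 m or angle between any of jar1, jar2, bottle1, bottle2's own z axis and vertical above 0.5 rad).
Of gold1, gold2, gold3, gold4, gold5 only 3 to 5 are there at a start; the rules pass over those that are not, and their reading is None.
At some moment in a run one of gold1, gold2, gold3, gold4, gold5 may be knocked a few centimetres aside while the robot is not near it.
It also fails if it takes over 210 s, if anything falls off the work surface, if the arm or the gripper's body presses on something with over 40 N, if the wrist force passes 120 N, or if a joint passes its speed limit or range.

## Working session

There is one attempt and no reset: what is moved stays moved. The work goes in short steps, Python scripts to look and compute and a shell command to move; the robot and the scene stay as the last step left them, time stands still between calls to the robot, and variables do not carry over. Pictures are saved under pics/ and viewed, at most 14 in all, crops included, and the job is handed in when it is done.

```bash
ls; mkdir -p pics
python3 - <<'E'
from cell import env
import cv2,numpy as np
s=env.observe();print({k:np.round(v,3) for k,v in s.items()})
for n in("scene","top"):
    f=env.grab_frame(n);cv2.imwrite(f"pics/{n}0.png",cv2.resize(f["img"][:,:,::-1],(800,600),interpolation=cv2.INTER_CUBIC))
    print(n,f["fx"],f["cx"],f["cy"],np.round(f["R"],3).tolist(),np.round(f["t"],1))
E
```

```text
pics
{'t': np.float64(0.0), 'joint_positions': array([-1.307,  0.343,  1.525, -0.   ,  1.275, -0.146]), 'dq': array([-0.   ,  0.   , -0.001, -0.001,  0.   , -0.001]), 'joint_torque': array([ 2.0000e-03, -4.3124e+01, -2.4422e+01,  7.2000e-02,  5.6000e-02,
       -0.0000e+00]), 'tool_pos': array([ 209.059, -481.083,  197.734]), 'orientation': array([ 0.979,  0.203, -0.   , -0.001]), 'contact_force': array([-0.329,  0.292,  0.075]), 'ft_torque': array([-0.056,  0.011,  0.013]), 'finger_force': np.float64(0.0), 'width': np.float64(91.553)}
scene 477.4167944006705 262.79762998992527 195.51528314641448 [[0.768, 0.641, 0.008], [0.476, -0.561, -0.677], [-0.429, 0.524, -0.736]] [-392.5 -202.5 1892.9]
top 496.79797944724976 254.61445339635932 193.6306253746153 [[-0.019, -1.0, -0.003], [-0.998, 0.019, -0.06], [0.06, 0.002, -0.998]] [ -47.9  569.5 1748. ]
```

View pics/top0.png

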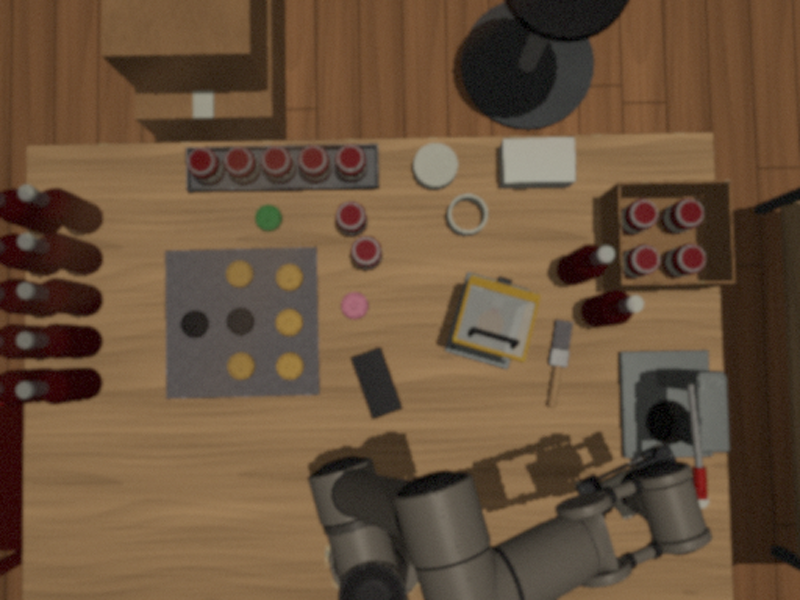

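View pics/scene0.png

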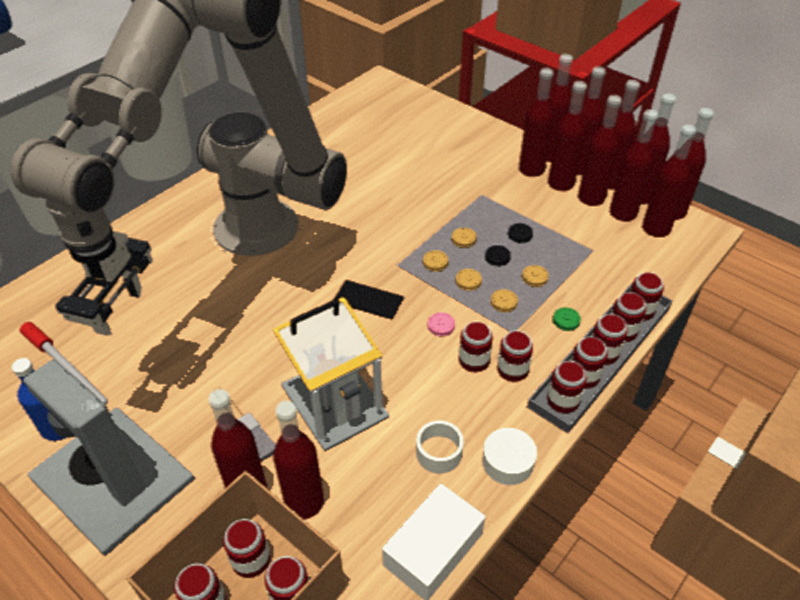

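Top view (800x600 px): the gold lids are at (239,273), (289,277), (289,321), (289,366) and (240,366). Look-alikes are black at (194,324) and (240,321), pink at (354,305) and green at (268,217), and I leave those alone. The feeder is at about (495,318) with its black bar at (495,337), bottles at (585,265) and (605,308), and the brush at (558,360).

```bash
cat > h.py <<'E'
from cell import env
import cv2,numpy as np
def ray(f,u,v):
    R=np.array(f["R"]);t=np.array(f["t"]);d=R.T@np.array([(u-f["cx"])/f["fx"],(v-f["cy"])/f["fy"],1]);return -R.T@t,d
def onz(f,u,v,z):
    c,d=ray(f,u,v);return c+d*(z-c[2])/d[2]
def proj(f,X):
    p=np.array(f["R"])@X+f["t"];return f["fx"]*p[0]/p[2]+f["cx"],f["fy"]*p[1]/p[2]+f["cy"]
def blobs(f,lo,hi,amin=30):
    h=cv2.cvtColor(f["img"],cv2.COLOR_RGB2HSV);m=cv2.inRange(h,np.array(lo),np.array(hi))
    n,l,s,c=cv2.connectedComponentsWithStats(m)
    return m,[(c[i],s[i]) for i in range(1,n) if s[i][4]>=amin]
def save(img,name,k=1):
    cv2.imwrite("pics/"+name,cv2.resize(img[:,:,::-1],None,fx=k,fy=k,interpolation=cv2.INTER_CUBIC))
def tcp():
    s=env.observe();q=s["orientation"];from scipy.spatial.transform import Rotation as Ro
    return np.array(s["tool_pos"]),Ro.from_quat(q).as_matrix()
E
python3 - <<'E'
from h import *
f=env.grab_frame("top");g=env.grab_frame("scene")
h=cv2.cvtColor(f["img"],cv2.COLOR_RGB2HSV)
for p in((289,321),(354,305),(465,315),(500,280)): print(p,h[int(p[1]*.64),int(p[0]*.64)])
for lo in((15,110,90),):
    m,b=blobs(f,lo,(32,255,255),40)
    for c,s in b: print("y",np.round(c,1),s,np.round(onz(f,*c,17)[:2]))
np.savez("f0.npz",top=f["img"],scene=g["img"])
for n,p,z in(("black1",(194,324),17),("black2",(240,321),17),("b1base",(560,270),0),("bot1top",(607,255),300),("bot2top",(635,303),300),("jar",(350,217),97),("jarb",(366,250),97),("phone",(377,382),9),("pink",(354,305),17)):
    print(n,np.round(onz(f,p[0]*.64,p[1]*.64,z)[:2]))
a=f["img"][165:245,270:360];b=g["img"][175:295,165:260]
save(np.hstack([cv2.resize(a,(450,400),interpolation=cv2.INTER_CUBIC),cv2.resize(b,(317,400),interpolation=cv2.INTER_CUBIC)]),"feeder.png")
E
```

```text
(289, 321) [ 20 149 151]
(354, 305) [175  93 164]
(465, 315) [ 20  42 128]
(500, 280) [23 36 64]
y [111.4  17. ] [  64    0   96   36 2900] [1221.  450.]
y [155.3  66.4] [138  58  37  18 490] [1035.  291.]
y [103.6  67.7] [ 85  60  37  17 518] [1034.  478.]
y [202.4 231.1] [   13    83   452   301 69030] [439. 128.]
y [424.2 129.1] [416 127  18   7  59] [ 788. -669.]
y [298.7 137. ] [290 129  18  17 229] [ 768. -220.]
y [419.9 153.3] [397 145  48  21 395] [ 702. -651.]
y [153. 175.] [145 167  17  17 227] [642. 302.]
y [184.8 177.1] [177 169  17  17 230] [632. 189.]
y [424.1 178.9] [398 174  56   9 230] [ 609. -662.]
y [184.6 206. ] [176 198  18  17 236] [529. 191.]
y [153.9 233.9] [146 226  17  17 237] [433. 300.]
y [185.1 234. ] [177 226  17  17 241] [430. 190.]
y [374.  291.2] [369 286  11  12  84] [ 218. -471.]
y [330.5 303.9] [318 289  26  31 540] [ 176. -317.]
y [438.  357.2] [ 358  290  113   94 3056] [ -14. -686.]
y [333.5 330.2] [309 314  61  36 909] [  86. -325.]
y [401.6 340.7] [387 326  30  31 551] [  45. -562.]
y [266.  380.5] [261 376  10   8  50] [-82. -86.]
black1 [528. 405.]
black2 [533. 301.]
b1base [ 637. -433.]
bot1top [ 635. -461.]
bot2top [ 542. -511.]
jar [753.  42.]
jarb [680.   8.]
phone [389.  -8.]
pink [565.  41.]
```

View pics/feeder.png

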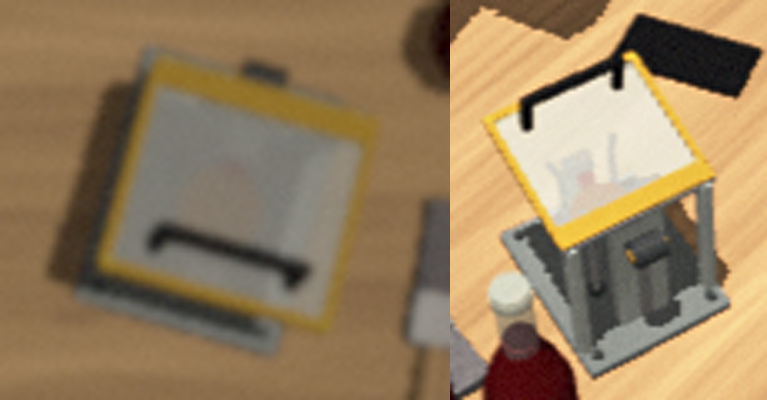

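Crop (x5, offset 270,165): the guard's outer corners are at (150,60), (378,120), (330,328) and (100,265). The bar runs from about (155,238) to (305,270), and the broad yellow hinge strip is at the rear.

Run:
```python
from h import *
f=env.grab_frame("top");g=env.grab_frame("scene")
a=np.array([(150,60),(378,120),(330,328),(100,265)])/5+[270,165]
P=np.array([onz(f,*p,170)[:2] for p in a]);print("corners",P.round(),[np.linalg.norm(P[i]-P[i-1]).round() for i in range(4)])
front=(P[2]+P[3])/2;rear=(P[0]+P[1])/2
ax=(rear-front)/np.linalg.norm(rear-front);lat=(P[0]-P[1]+P[3]-P[2]);lat/=np.linalg.norm(lat)
print("yaw",np.degrees(np.arctan2(ax[1],ax[0])),np.degrees(np.arctan2(-lat[0],lat[1])))
# yellow mask rect
h=cv2.cvtColor(f["img"],cv2.COLOR_RGB2HSV);m=cv2.inRange(h,np.array((18,150,60)),np.array((32,255,255)));m[:, :275]=0;m[:,355:]=0;m[:165]=0;m[245:]=0
pts=cv2.findNonZero(m);r=cv2.minAreaRect(pts);B=cv2.boxPoints(r);print("mask",len(pts),B.round(1).tolist())
Q=np.array([onz(f,*p,170)[:2] for p in B]);print(Q.round(),[np.linalg.norm(Q[i]-Q[i-1]).round() for i in range(4)],Q.mean(0))
# scene yellow
h=cv2.cvtColor(g["img"],cv2.COLOR_RGB2HSV);m=cv2.inRange(h,np.array((18,150,60)),np.array((32,255,255)));m[:, :165]=0;m[:,260:]=0;m[:180]=0;m[255:]=0
pts=cv2.findNonZero(m);hull=cv2.convexHull(pts);ap=cv2.approxPolyN(hull,4)[0];S=np.array([onz(g,*p,170)[:2] for p in ap]);print("scene",ap.tolist(),S.round(),S.mean(0))
# bar dark
for ff,box,n in((f,(296,204,336,226),"top"),(g,(178,185,210,210),"sc")):
    x0,y0,x1,y1=box;im=ff["img"][y0:y1,x0:x1];d=im.max(2)<50;vs,us=np.nonzero(d)
    u=(us.min()+us.max())/2+x0; print(n,len(us),us.min()+x0,us.max()+x0,vs.min()+y0,vs.max()+y0,(us.mean()+x0,vs.mean()+y0))
u=np.array([(158,235),(305,268)])/5+[270,165]
print("bar",[onz(f,*p,214)[:2].round() for p in u])
```

```text
corners [[ 611. -207.]
 [ 569. -354.]
 [ 435. -319.]
 [ 478. -172.]] [np.float64(137.0), np.float64(153.0), np.float64(138.0), np.float64(154.0)]
yaw -14.818481574022977 -16.1495324390211
mask 394 [[288.3999938964844, 218.89999389648438], [300.20001220703125, 175.39999389648438], [346.6000061035156, 188.10000610351562], [334.79998779296875, 231.60000610351562]]
[[ 475. -167.]
 [ 616. -208.]
 [ 572. -358.]
 [ 432. -315.]] [np.float64(155.0), np.float64(146.0), np.float64(156.0), np.float64(146.0)] [ 523.69428225 -261.90854683]
scene [[206, 265], [174, 210], [220, 189], [244, 227]] [[ 622. -377.]
 [ 409. -297.]
 [ 455. -144.]
 [ 613. -210.]] [ 524.6858994  -256.78326924]
top 59 300 330 210 225 (np.float64(315.0508474576271), np.float64(215.0))
sc 67 187 209 195 209 (np.float64(196.92537313432837), np.float64(201.2537313432836))
bar [array([ 496., -206.]), array([ 474., -298.])]
```

```bash
cat >> h.py <<'E'
def go(x,y,z,yaw=None):
    "print tool-frame shift (mm) to world TCP target, spin in deg first so that tool y points at yaw (mod 180)"
    p,R=tcp();d=R.T@(np.array([x,y,z])-p);cur=np.degrees(np.arctan2(R[1,1],R[0,1]))
    print("at",p.round(1),"yawY",cur.round(1),"shift now",d.round(1),end=" ")
    if yaw is not None:
        dy=(yaw-cur+90)%180-90;a=np.radians(dy);c,s=np.cos(a),np.sin(a)
        w=np.array([x,y,z])-p;R2=np.array([[c,-s,0],[s,c,0],[0,0,1]])@R
        print("spin",round(-dy,1),"shift after spin",(R2.T@w).round(1),end=" ")
    print()
E
python3 -m jog '[[0,0,-0.035,0,100],[0,0,-0.035,0,100],[0,0,-0.035,0,100],[0,0,-0.035,0,100],[0.038,-0.0116,0,0,100],[0.038,-0.0116,0,0,100],[0.038,-0.0116,0,0,100],[0.038,-0.0116,0,0,100]]'
python3 -m jog '[[0.038,-0.0116,0,0,100],[0.038,-0.0116,0,0,100],[0.038,-0.0116,0,0,100],[0.038,-0.0116,0,0,100],[0.038,-0.0116,0,0,100],[0,0,0,-6.3,100],[0,0,0,-6.3,100],[0,0,0,-6.3,100]]'
python3 -m jog '[[0,0,0,-6.3,100],[0,0,0,-6.3,100],[0,0,0,-6.3,100],[0,0,0,-6.3,100],[0,0,0,-6.3,100],[0,0,0,0,100],[0,0,0,0,100]]'
python3 - <<'E'
from h import *
go(480,-250,240,-16)
f=env.grab_frame("wrist");save(f["img"],"w1.png")
print(f["fx"],f["cx"],f["cy"],np.round(f["R"],3).tolist(),np.round(f["t"],1))
R=np.array(f["R"]);print("cam",(-R.T@f["t"]).round(1));print([np.round(proj(f,np.array(X)),0) for X in((480,-250,214),(518.7,-261,98))])
E
```

```text
t: 0.97
tool_pos: [331.0, -377.2, 338.6]
orientation: [0.979, 0.203, 0.0, 0.0]
contact_force: [0.2, -0.6, 0.5]
width: 91.9
finger_force: 0.0
t: 1.63
tool_pos: [481.9, -248.5, 338.1]
orientation: [0.931, 0.365, -0.0, -0.0]
contact_force: [0.0, -0.4, 0.8]
width: 91.9
finger_force: 0.0
t: 2.22
tool_pos: [481.3, -249.5, 338.3]
orientation: [0.8, 0.6, -0.0, -0.0]
contact_force: [0.9, -0.3, 0.3]
width: 91.9
finger_force: 0.0
at [ 481.3 -249.5  338.3] yawY -16.3 shift now [-0.9 -1.1 98.3] spin -0.3 shift after spin [-0.9 -1.1 98.3] 
312.222443438882 252.18870604972787 189.8855453412352 [[0.96, -0.281, -0.0], [-0.272, -0.929, 0.253], [-0.071, -0.242, -0.968]] [-533.  -168.8  497.7]
cam [ 501.  -186.   524.1]
[array([250., 177.]), array([280., 159.])]
```

View pics/w1.png

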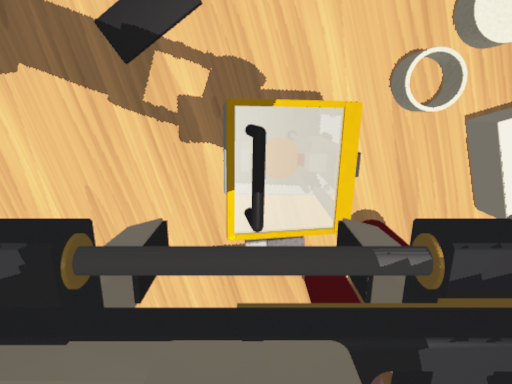

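Wrist view: the bar runs from (259,131) to (259,226). The guard corners are at (228,100), (361,102), (348,235) and (229,240).

Run:
```python
from h import *
f=env.grab_frame("wrist")
b=[onz(f,*p,214)[:2] for p in((259,131),(259,226))];print(np.round(b),np.mean(b,0),np.linalg.norm(b[0]-b[1]))
P=[onz(f,*p,170)[:2] for p in((228,100),(361,102),(348,235),(229,240))];print(np.round(P),np.mean(P,0),[np.linalg.norm(P[i]-P[i-1]).round() for i in range(4)])
h=cv2.cvtColor(f["img"],cv2.COLOR_RGB2HSV);d=(f["img"].max(2)<45);d[:,:240]=0;d[:,280:]=0;d[:115]=0;d[232:]=0
v,u=np.nonzero(d);k=np.polyfit(v[(v>145)&(v<210)],u[(v>145)&(v<210)],1);print(k,v.min(),v.max(),u.mean())
q=[onz(f,np.polyval(k,y),y,214)[:2] for y in(140,215)];print(np.round(q,1),np.degrees(np.arctan2(*(q[0]-q[1])[::-1]))-90)
```

```text
[[ 501. -208.]
 [ 474. -304.]] [ 487.65418878 -256.00925911] 99.04483628341859
[[ 478. -170.]
 [ 617. -213.]
 [ 571. -362.]
 [ 430. -328.]] [ 523.95160936 -268.14549863] [np.float64(165.0), np.float64(145.0), np.float64(156.0), np.float64(145.0)]
[-3.79253095e-02  2.64285337e+02] 125 230 256.62792792792794
[[ 498.9 -216.8]
 [ 474.5 -290.9]] -18.219673339639613
```

```bash
python3 -m jog '[[-0.0016,0.0033,0.03,0,100],[0,0,0.03,0,100],[0,0,0.03,0,100],[0,0,0.025,0,100],[0,0,0.023,0,100],[0,0,0,0,100],[0,0,0,0,40],[0,0,0,0,30]]'
python3 -m jog '[[0,0,0,0,20],[0,0,0,0,10],[0,0,0,0,0],[0,0,0,0,0],[0,0,0,0,0],[0,0,0,0,0],[0,0,0,0,0],[0,0,0,0,0]]'
python3 - <<'E'
from h import *
go(484,-252,200,-16.5);f=env.grab_frame("wrist");save(f["img"],"w2.png")
E
```

```text
t: 2.98
tool_pos: [484.8, -252.5, 202.0]
orientation: [0.8, 0.601, 0.0, 0.001]
contact_force: [0.2, 0.2, 1.4]
width: 83.0
finger_force: 0.0
t: 3.65
tool_pos: [484.0, -252.0, 200.4]
orientation: [0.799, 0.601, -0.0, 0.0]
contact_force: [-0.0, -0.2, 0.6]
width: 29.8
finger_force: 0.0
at [ 484.  -252.   200.4] yawY -16.1 shift now [-0.   0.   0.4] spin 0.4 shift after spin [-0.   0.   0.4]
```

View pics/w2.png

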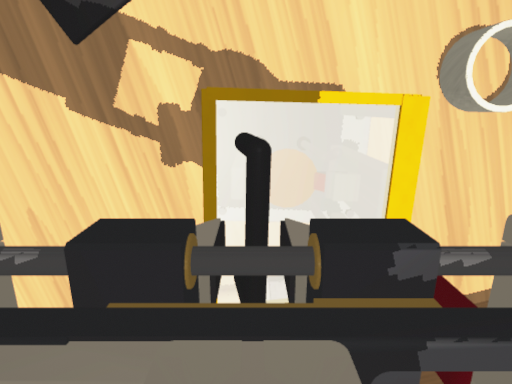

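The bar at (258,200) stands between the open fingers. I close on it and swing the guard along its arc.

```bash
python3 -m jog '[[0,0,0,0,0],[0,0,0,0,0],[0,0,0,0,0],[0,0,0,0,0],[0,0,0,0,0]]'
python3 -m jog '[[0,0.0045,-0.01,0,0],[0,0.0053,-0.0098,0,0],[0,0.0063,-0.0092,0,0],[0,0.0068,-0.0086,0,0],[0,0.0077,-0.0079,0,0],[0,0.0082,-0.0073,0,0],[0,0,0,0,0]]'
python3 - <<'E'
from h import *
go(484,-252,200);
E
```

```text
t: 4.12
tool_pos: [485.9, -252.6, 200.3]
orientation: [0.799, 0.601, 0.001, 0.002]
contact_force: [7.1, -2.2, -4.4]
width: 11.1
finger_force: 30.0
t: 4.7
tool_pos: [524.7, -263.6, 247.3]
orientation: [0.799, 0.601, 0.001, -0.001]
contact_force: [20.1, -7.5, -31.6]
width: 10.7
finger_force: 30.0
at [ 524.7 -263.6  247.3] yawY -16.1 shift now [ -0.2 -42.3  47.3]
```

```bash
python3 -m jog '[[0,0.0036,0.0048,0,0],[0,0.0092,-0.006,0,0],[0,0.0099,-0.005,0,0],[0,0.0101,-0.0043,0,0],[0,0.0106,-0.0033,0,0],[0,0,0,0,0]]'
python3 - <<'E'
from h import *
go(484,-252,200);
E
```

```text
t: 5.2
tool_pos: [563.0, -275.6, 264.9]
orientation: [0.799, 0.601, -0.001, -0.001]
contact_force: [1.3, -3.6, -9.8]
width: 9.9
finger_force: 28.6
at [ 563.  -275.6  264.9] yawY -16.2 shift now [  0.7 -82.3  65.2]
```

```bash
python3 -m jog '[[0,0.011,-0.0024,0,0],[0,0.0109,-0.0014,0,0],[0,0.011,-0.0005,0,0],[0,0.011,0.0005,0,0],[0,0.0109,0.0014,0,0],[0,0.0109,0.0024,0,0],[0,0,0,0,0]]'
python3 - <<'E'
from h import *
go(484,-252,200);
f=env.grab_frame("scene");save(f["img"][150:300,130:290],"s2.png",3)
E
```

```text
t: 5.78
tool_pos: [627.0, -293.0, 266.5]
orientation: [0.799, 0.601, 0.0, 0.0]
contact_force: [1.0, -0.1, -1.4]
width: 0.0
finger_force: 0.0
at [ 627.  -293.   266.5] yawY -16.1 shift now [  -0.3 -148.8   66.4]
```

View pics/s2.png

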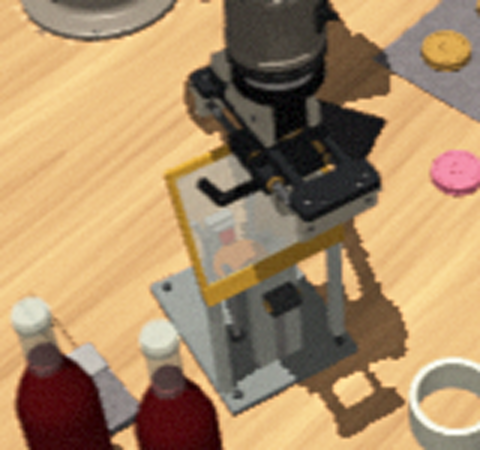

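The bar slipped out of the fingers. In the crop the guard stands at roughly 60° with its front edge at (165,180)–(330,120), and the fingers are behind it. I go over the panel and push it from the front with the shut fingers' flank against its edge.

```bash
python3 -m jog '[[0,0,-0.035,0,0],[0,0,-0.035,0,0],[0,-0.035,0,0,0],[0,-0.04,0,0,0],[0,-0.04,0,0,0],[0,-0.04,0,0,0],[0,-0.015,0,0,0],[0,0,0,0,0]]'
python3 -m jog '[[0,0,0.035,0,0],[0,0,0.037,0,0],[0,0.012,0,0,0],[0,0.012,0,0,0],[0,0.012,0,0,0],[0,0.012,0,0,0],[0,0.01,0,0,0],[0,0,0,0,0]]'
python3 - <<'E'
from h import *
go(484,-252,200);print(env.observe()["joint_positions"].round(2))
f=env.grab_frame("wrist");save(f["img"],"w3.png")
E
```

```text
t: 6.5
tool_pos: [459.4, -244.4, 339.3]
orientation: [0.8, 0.601, 0.0, 0.001]
contact_force: [0.7, 0.6, 0.3]
width: 1.0
finger_force: 0.0
t: 7.17
tool_pos: [520.2, -262.3, 264.6]
orientation: [0.799, 0.601, 0.0, 0.0]
contact_force: [-0.8, 0.1, -0.3]
width: 0.4
finger_force: 0.0
at [ 520.2 -262.3  264.6] yawY -16.1 shift now [ -0.1 -37.7  64.6] 
[-0.6   0.41  1.24  0.    1.49 -0.32]
```

View pics/w3.png

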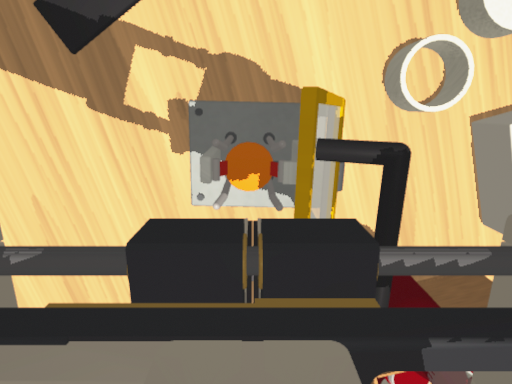

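Wrist view: the guard is already nearly upright, its edge at x≈310. The orange follower is at (249,166) and the base plate corners are at (190,100) and (192,206). I measure the axis and push the guard further.

```bash
cat > ax.py <<'E'
from h import *
f=env.grab_frame("wrist");h=cv2.cvtColor(f["img"],cv2.COLOR_RGB2HSV)
m=cv2.inRange(h,np.array((5,170,70)),np.array((22,255,255)));m[:,:215]=0;m[:,285:]=0;m[:130]=0;m[200:]=0
c=max(cv2.findContours(m,0,2)[0],key=cv2.contourArea);(u,v),r=cv2.minEnclosingCircle(c);print("fol",u,v,r,onz(f,u,v,94),np.linalg.norm(onz(f,u+r,v,94)-onz(f,u-r,v,94)))
M=cv2.moments(c);print("centroid",onz(f,M["m10"]/M["m00"],M["m01"]/M["m00"],94),cv2.contourArea(c))
e=[onz(f,*p,12)[:2] for p in((190,101),(192,206))];d=e[0]-e[1];print("plate front edge",np.round(e),np.linalg.norm(d),"yaw",np.degrees(np.arctan2(-d[0],d[1])))
E
python3 ax.py
python3 -m jog '[[0,0.012,0,0,0],[0,0.012,0,0,0],[0,0.012,0,0,0],[0,0.012,0,0,0],[0,0.012,0,0,0],[0,0.012,0,0,0],[0,0.012,0,0,0],[0,0,0,0,0]]'
python3 - <<'E'
from h import *
f=env.grab_frame("scene");save(f["img"][150:300,130:290],"s3.png",3)
f=env.grab_frame("wrist");save(f["img"],"w4.png")
E
```

```text
fol 249.51551818847656 166.34152221679688 24.471267700195312 [ 517.68791961 -259.86977786   94.        ] 56.61400132341735
centroid [ 517.82015097 -259.54648518   94.        ] 1724.5
plate front edge [[ 461. -166.]
 [ 415. -307.]] 148.63253309239943 yaw -17.863422236642002
t: 7.93
tool_pos: [600.5, -286.2, 267.4]
orientation: [0.799, 0.601, 0.001, 0.003]
contact_force: [-1.6, -0.6, 5.3]
width: 0.4
finger_force: 2.3
```

View pics/w4.png

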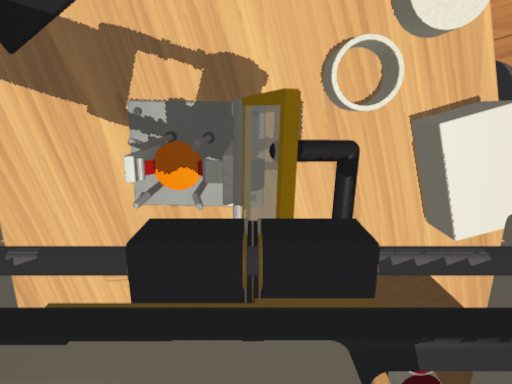

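The guard now leans back past upright, with its panel at x≈245–300 in the wrist view. I go to the first gold lid at (430,190), turning the tool to feeder-aligned yaw 74 on the way.

```bash
python3 -m jog '[[0,-0.02,0,0,0],[0,0,-0.035,0,50],[0,0,-0.035,0,100],[0,0,-0.035,0,100],[0.0315,-0.0212,0,0,100],[0.0315,-0.0212,0,0,100],[0.0315,-0.0212,0,0,100],[0.0315,-0.0212,0,0,100]]'
python3 -m jog '[[0.0315,-0.0212,0,0,100],[0.0315,-0.0212,0,0,100],[0.0315,-0.0212,0,0,100],[0.0315,-0.0212,0,0,100],[0.0315,-0.0212,0,0,100],[0.0315,-0.0212,0,0,100],[0.0315,-0.0212,0,0,100],[0.0315,-0.0212,0,0,100]]'
python3 -m jog '[[0.0315,-0.0212,0,0,100],[0,0,0.013,-6.93,100],[0,0,0.013,-6.93,100],[0,0,0.013,-6.93,100],[0,0,0.013,-6.93,100],[0,0,0.013,-6.93,100],[0,0,0.013,-6.93,100],[0,0,0.013,-6.93,100]]'
python3 -m jog '[[0,0,0.013,-6.93,100],[0,0,0.013,-6.93,100],[0,0,0.013,-6.93,100],[0,0,0.013,-6.93,100],[0,0,0.013,-6.93,100],[0,0,0.013,-6.93,100],[0,0,0,0,100],[0,0,0,0,100]]'
cat > lids.py <<'E'
from h import *
import sys
def gold(cam,show=None):
    f=env.grab_frame(cam);h=cv2.cvtColor(f["img"],cv2.COLOR_RGB2HSV);out=[]
    m=cv2.inRange(h,np.array((15,110,90)),np.array((28,255,255)))
    for c in cv2.findContours(cv2.morphologyEx(m,cv2.MORPH_OPEN,np.ones((3,3))),0,2)[0]:
        M=cv2.moments(c)
        if M["m00"]<100: continue
        u,v=M["m10"]/M["m00"],M["m01"]/M["m00"];p=onz(f,u,v,14)
        x,y,w,hh=cv2.boundingRect(c);z=(np.array(f["R"])@p+f["t"])[2]
        if abs(p[0]-540)<190 and abs(p[1]-240)<190 and .7<w*z/f["fx"]/63<1.35: out.append((p[:2].round(1),(round(u),round(v)),round(w*z/f["fx"]),round(hh*z/f["fx"])))
    if show: save(f["img"],show)
    return out
if __name__=="__main__":
    for cam in("top","wrist"):
        for o in gold(cam,sys.argv[1] if cam=="wrist" and len(sys.argv)>1 else None): print(cam,*o)
E
python3 lids.py w5.png; python3 -c "
from h import *
go(430,190,60,74)"
```

```text
t: 8.7
tool_pos: [532.1, -133.7, 369.8]
orientation: [0.8, 0.601, 0.0, -0.0]
contact_force: [0.8, -0.2, 0.1]
width: 42.6
finger_force: 0.0
t: 9.37
tool_pos: [438.9, 155.4, 370.1]
orientation: [0.799, 0.601, 0.0, 0.0]
contact_force: [1.2, -0.1, 0.2]
width: 91.3
finger_force: 0.0
t: 10.03
tool_pos: [428.1, 190.0, 278.3]
orientation: [0.479, 0.878, -0.0, -0.0]
contact_force: [-0.6, 0.9, 0.3]
width: 91.7
finger_force: 0.0
t: 10.7
tool_pos: [428.2, 190.0, 200.9]
orientation: [0.141, 0.99, -0.0, -0.001]
contact_force: [-0.2, -1.1, 1.1]
width: 91.5
finger_force: 0.0
top [529.4 190.7] (185, 206) 64 60
top [632.2 189. ] (185, 177) 61 61
top [642.6 302.8] (153, 175) 61 61
wrist [491.4  90.7] (192, 233) 70 36
wrist [520.  191.4] (274, 232) 60 41
wrist [417.8  83.8] (167, 181) 72 28
wrist [408.4  82.8] (164, 174) 77 27
wrist [397.6  99. ] (173, 162) 51 17
wrist [429.8 188.7] (252, 166) 61 62
wrist [432.  298.2] (341, 143) 64 62
at [429.1 190.2 201.9] yawY 73.8 shift now [-7.000e-01 -1.000e-01  1.419e+02] spin -0.2 shift after spin [-7.000e-01 -1.000e-01  1.419e+02]
```

View pics/w5.png

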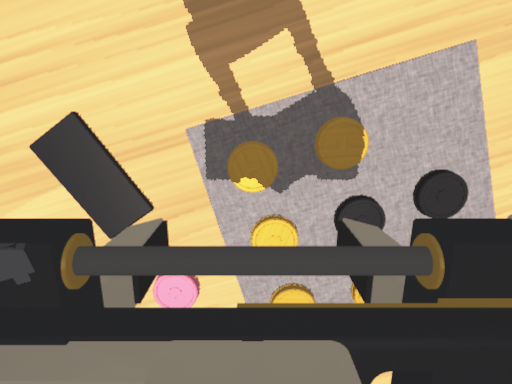

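Wrist view: gold lid E is at (252,166), right under the gripper and clear of the black lids at (360,218) and (440,194). I descend.

```bash
python3 -m jog '[[-0.001,-0.0005,0.035,0,100],[0,0,0.035,0,100],[0,0,0.035,0,100],[0,0,0.035,0,100],[0,0,0.03,0,100],[0,0,0.015,0,100],[0,0,0.01,0,100],[0,0,0,0,100]]'
python3 -m jog '[[0,0,0,0,60],[0,0,0,0,50],[0,0,0,0,40],[0,0,0,0,30],[0,0,0,0,0],[0,0,0,0,0]]'
python3 -c "
from h import *
go(430,189,5,74)"
```

```text
t: 11.47
tool_pos: [429.1, 189.2, 4.7]
orientation: [0.141, 0.99, -0.001, -0.001]
contact_force: [0.3, -0.5, 0.3]
width: 92.3
finger_force: 0.0
t: 11.97
tool_pos: [430.0, 189.5, 6.5]
orientation: [0.139, 0.99, 0.0, 0.0]
contact_force: [-0.4, -0.5, -0.0]
width: 56.5
finger_force: 0.0
at [430.  189.5   6.5] yawY 74.0 shift now [-0.1 -0.5  1.5] spin -0.0 shift after spin [-0.1 -0.5  1.5]
```

```bash
python3 -m jog '[[0,0,0,0,0],[0,0,0,0,0]]'
python3 lids.py w6.png
```

```text
t: 12.13
tool_pos: [429.8, 189.4, 6.1]
orientation: [0.139, 0.99, 0.0, 0.0]
contact_force: [-0.2, 0.6, -0.1]
width: 42.9
finger_force: 0.0
top [529.4 191. ] (185, 206) 64 60
top [632.3 189.1] (185, 177) 61 61
top [642.3 303. ] (153, 175) 61 61
wrist [422.  190.8] (253, 210) 59 45
wrist [430.5 298. ] (434, 175) 67 60
```

View pics/w6.png

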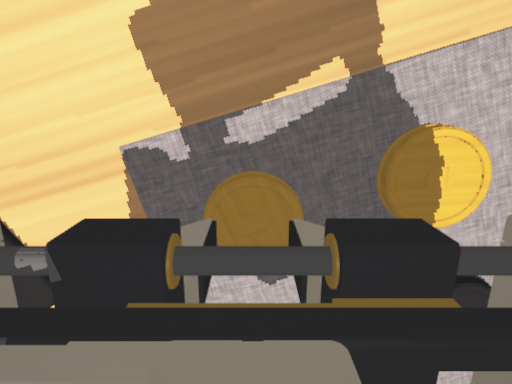

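Run:
```python
from h import *
f=env.grab_frame("wrist");p,R=tcp();print(p)
for z in(3,6,17): print(z,np.round(proj(f,np.array([p[0],p[1],z])),1))
print("fingertips",[np.round(proj(f,p+R@np.array([a,b,0])),1) for a in(9.5,-9.5) for b in(-21.5,21.5)])
print("lid ctr",onz(f,253,221,17),onz(f,204,221,17),onz(f,303,221,17))
```

```text
[429.72011182 189.41399959   5.96816418]
3 [254. 216.]
6 [254.  217.6]
17 [254.1 223.9]
fingertips [array([219.4, 203.2]), array([288.6, 203.2]), array([220.2, 231.7]), array([287.7, 231.7])]
lid ctr [427.79130551 189.29125031  17.        ] [419.74979059 161.33032668  17.        ] [435.99526349 217.81700008  17.        ]
```

The lid is well centred (253,221), but the tips retract when the fingers are open, so they passed over it. I reopen and feel down gently for the mat.

```bash
python3 -m jog '[[0,0,-0.01,0,100],[0,0,0,0,90],[0,0,0,0,82],[0,0,0,0,82],[0,0,0,0,82],[0,0,0,0,82],[0,0,0,0,82],[0,0,0.009,0,82]]'
python3 -m jog '[[0,0,0.002,0,82],[0,0,0.002,0,82],[0,0,0.002,0,82],[0,0,0,0,82]]'
python3 -m jog '[[0,0,0.002,0,82],[0,0,0.002,0,82],[0,0,0,0,82]]'
python3 -m jog '[[0,0,0.002,0,82],[0,0,0.002,0,82],[0,0,0,0,82]]'
```

```text
t: 12.95
tool_pos: [430.8, 189.7, 7.7]
orientation: [0.139, 0.99, 0.0, 0.001]
contact_force: [0.8, 0.3, -0.2]
width: 74.6
finger_force: 0.0
t: 13.28
tool_pos: [429.4, 189.3, 0.5]
orientation: [0.139, 0.99, -0.0, -0.0]
contact_force: [-0.2, -0.7, 1.0]
width: 75.3
finger_force: 0.0
t: 13.53
tool_pos: [429.6, 189.4, -3.3]
orientation: [0.139, 0.99, -0.0, -0.0]
contact_force: [0.1, -0.3, 0.2]
width: 74.9
finger_force: 0.0
t: 13.78
tool_pos: [429.6, 189.4, -7.3]
orientation: [0.139, 0.99, -0.0, -0.0]
contact_force: [-0.4, -0.1, 0.3]
width: 75.3
finger_force: 0.0
```

```bash
python3 -m jog '[[0,0,0,0,60],[0,0,0,0,50],[0,0,0,0,40],[0,0,0,0,0],[0,0,0,0,0],[0,0,0,0,0]]'
```

```text
t: 14.28
tool_pos: [429.8, 189.4, -6.9]
orientation: [0.139, 0.99, -0.0, 0.0]
contact_force: [-1.0, -0.6, 0.1]
width: 39.7
finger_force: 0.0
```

Run:
```python
from h import *
f=env.grab_frame("wrist");save(f["img"][150:320,130:390],"w7.png",3);p,R=tcp();print(p,env.observe()["width"])
for z in(3,17): print(z,np.round(proj(f,np.array([p[0],p[1],z])),1))
```

```text
[429.76738179 189.43035317  -6.98015331] 35.772936552959415
3 [254.1 223.3]
17 [254.2 232.2]
```

View pics/w7.png

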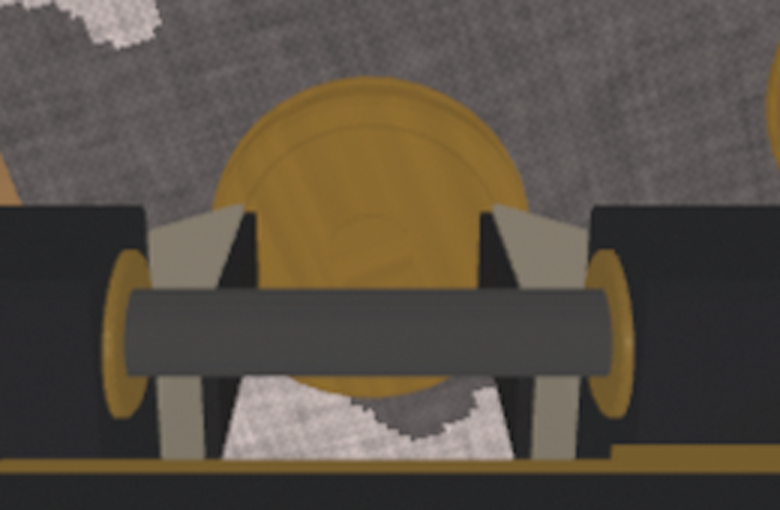

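```bash
python3 -m jog '[[0,0,-0.02,0,0],[0,0,-0.02,0,0],[0,0,0,0,0],[0,0,0,0,0],[0,0,0,0,0],[0,0,0,0,0],[0,0,0.008,0,0],[0,0,0,0,0]]'
python3 -m jog '[[0,0,0.002,0,0],[0,0,0.002,0,0],[0,0,0.002,0,0],[0,0,0,0,0]]'
python3 -m jog '[[0,0,0.002,0,0],[0,0,0.002,0,0],[0,0,0,0,0]]'
```

```text
t: 15.0
tool_pos: [428.6, 189.1, 23.2]
orientation: [0.139, 0.99, -0.001, -0.001]
contact_force: [-0.1, 0.3, 0.3]
width: 0.5
finger_force: 0.0
t: 15.33
tool_pos: [429.5, 189.3, 18.5]
orientation: [0.139, 0.99, -0.0, -0.0]
contact_force: [-0.6, -0.6, -0.7]
width: 0.3
finger_force: 0.0
t: 15.58
tool_pos: [429.6, 189.4, 14.7]
orientation: [0.139, 0.99, -0.0, -0.0]
contact_force: [-0.1, -0.1, 0.3]
width: 0.2
finger_force: 0.0
```

```bash
for i in 1; do
python3 -m jog '[[0,0,0.002,0,0],[0,0,0.002,0,0],[0,0,0,0,0]]' | egrep "tool|force"
python3 -m jog '[[0,0,0.002,0,0],[0,0,0.002,0,0],[0,0,0,0,0]]'| egrep "tool|force"
python3 -m jog '[[0,0,0.002,0,0],[0,0,0,0,0]]'| egrep "tool|force"
python3 -m jog '[[0,0,0.002,0,0],[0,0,0,0,0]]'| egrep "tool|force"
done
```

```text
tool_pos: [429.5, 189.4, 10.7]
contact_force: [-0.8, -0.4, 0.1]
finger_force: 0.0
tool_pos: [429.5, 189.4, 6.6]
contact_force: [-0.1, -0.2, 0.1]
finger_force: 0.0
tool_pos: [429.6, 189.4, 4.7]
contact_force: [0.2, 0.1, 0.1]
finger_force: 0.0
tool_pos: [429.6, 189.4, 2.7]
contact_force: [0.0, -0.2, 0.4]
finger_force: 0.0
```

```bash
for i in 1; do
python3 -m jog '[[0,0,0.002,0,0],[0,0,0,0,0]]' | egrep "tool|force"
python3 -m jog '[[0,0,0.002,0,0],[0,0,0,0,0]]'| egrep "tool|force"
python3 -m jog '[[0,0,0.002,0,0],[0,0,0,0,0]]'| egrep "tool|force"
python3 -m jog '[[0,0,0.002,0,0],[0,0,0,0,0]]'| egrep "tool|force"
done
```

```text
tool_pos: [429.6, 189.4, 0.7]
contact_force: [-0.5, 0.7, 0.2]
finger_force: 0.0
tool_pos: [429.6, 189.4, -1.3]
contact_force: [0.1, -0.6, -0.7]
finger_force: 0.0
tool_pos: [429.6, 189.4, -3.3]
contact_force: [0.5, 0.0, -0.7]
finger_force: 0.0
tool_pos: [429.6, 189.4, -5.3]
contact_force: [-0.4, -0.5, 0.4]
finger_force: 0.0
```

Run:
```python
from h import *
f=env.grab_frame("scene");p,R=tcp();u,v=proj(f,p);print(p,u,v,proj(f,np.array([p[0],p[1],60])))
x,y=int(u)-60,int(v)-75;save(f["img"][y:y+120,x:x+130],"s4.png",5);print(x,y)
```

```text
[429.62165228 189.41087999  -5.18848028] 278.2446087296596 168.9431518497892 (np.float64(278.81355694817785), np.float64(156.2719453134269))
218 93
```

View pics/s4.png

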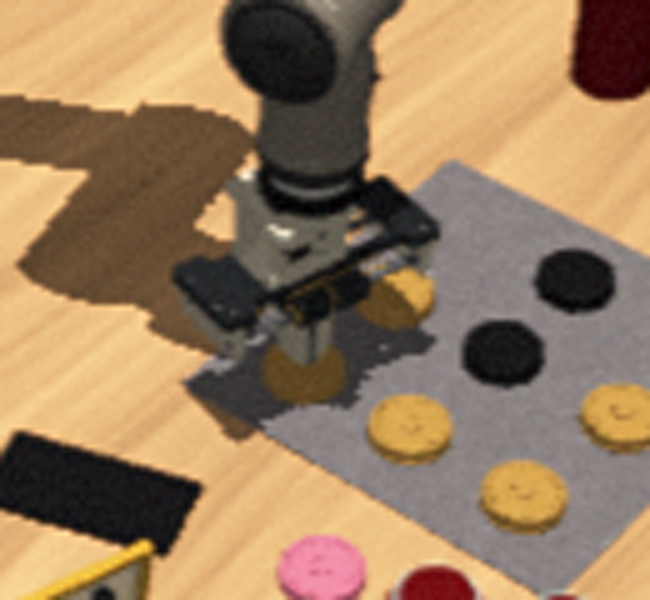

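```bash
python3 -c "
from cell import env;print(env.grasp_offset)"
for i in 1; do
python3 -m jog '[[0,0,0.002,0,0],[0,0,0,0,0]]' | egrep "tool|force"
python3 -m jog '[[0,0,0.002,0,0],[0,0,0,0,0]]'| egrep "tool|force"
python3 -m jog '[[0,0,0.002,0,0],[0,0,0,0,0]]'| egrep "tool|force"
done
```

```text
18.8
tool_pos: [429.6, 189.4, -7.3]
contact_force: [-0.0, 0.3, 0.3]
finger_force: 0.0
tool_pos: [429.6, 189.4, -9.3]
contact_force: [0.2, 1.7, -0.1]
finger_force: 0.0
tool_pos: [429.9, 189.4, -11.0]
contact_force: [0.0, 0.1, 0.5]
finger_force: 0.0
```

```bash
for i in 1; do
python3 -m jog '[[0,0,0.002,0,0],[0,0,0,0,0]]' | egrep "tool|contact"
python3 -m jog '[[0,0,0.002,0,0],[0,0,0,0,0]]'| egrep "tool|contact"
python3 -m jog '[[0,0,0.002,0,0],[0,0,0,0,0]]'| egrep "tool|contact"
done
python3 - <<'E'
from h import *
f=env.grab_frame("scene");p,R=tcp();print(p,proj(f,p),env.observe()["joint_positions"].round(3))
x,y=240,140;save(f["img"][y:y+50,x:x+70],"s5.png",9);print(x,y)
E
```

```text
tool_pos: [429.9, 189.5, -11.2]
contact_force: [-6.3, -2.7, 23.6]
tool_pos: [430.1, 189.5, -11.3]
contact_force: [-12.1, -4.2, 45.7]
tool_pos: [430.2, 189.5, -11.5]
contact_force: [-17.8, -6.7, 69.1]
[430.14388176 189.51850581 -11.53055382] (np.float64(278.31579767775844), np.float64(170.18730734816964)) [ 2.520e-01  5.360e-01  1.920e+00 -1.000e-03  6.820e-01 -1.039e+00]
240 140
```

```bash
python3 -m jog '[[0,0,-0.02,0,0],[0,0,-0.015,0,82],[0,0,0,0,82],[0,0,0,0,82],[0,0,0,0,82],[0,0,0,0,82],[0,0,0,0,82],[0,0,0,0,82]]' | egrep "tool|contact|width"
python3 -m jog '[[0,0,0.015,0,82],[0,0,0.015,0,82],[0,0,0.005,0,82],[0,0,0.002,0,82],[0,0,0,0,82]]'| egrep "tool|contact|width"
```

```text
tool_pos: [429.3, 189.3, 17.2]
contact_force: [0.2, 0.8, 0.0]
width: 42.9
tool_pos: [430.0, 189.5, -18.8]
contact_force: [-0.4, -1.0, 0.4]
width: 73.8
```

```bash
python3 -m jog '[[0,0,0.0015,0,82],[0,0,0,0,82]]'| egrep "tool|contact|width"
python3 -m jog '[[0,0,0.0015,0,82],[0,0,0,0,82]]'| egrep "tool|contact"
```

```text
tool_pos: [429.3, 189.3, -21.1]
contact_force: [-0.3, -0.4, -0.1]
width: 75.0
tool_pos: [429.4, 189.3, -22.6]
contact_force: [-0.5, 0.3, -0.1]
```

```bash
python3 -m jog '[[0,0,0.0015,0,82],[0,0,0,0,82]]'| egrep "tool|contact|width"
python3 -m jog '[[0,0,0,0,70],[0,0,0,0,60],[0,0,0,0,50],[0,0,0,0,0],[0,0,0,0,0],[0,0,0,0,0],[0,0,0,0,0]]'| egrep "tool|contact|width|finger"
```

```text
tool_pos: [429.5, 189.4, -23.9]
contact_force: [-0.5, -0.7, -0.0]
width: 75.6
tool_pos: [429.7, 189.4, -23.5]
contact_force: [0.2, 0.4, -1.1]
width: 62.1
finger_force: 30.0
```

```bash
python3 -m jog '[[0,0,-0.01,0,0],[0,0,-0.03,0,0],[0,0,-0.035,0,0],[0,0,-0.035,0,0],[0,0,-0.035,0,0],[0,0,-0.035,0,0],[0,0,-0.015,0,0],[0,0,0,0,0]]'
python3 -m jog '[[-0.0174,-0.034,0,0,0],[-0.0174,-0.034,0,0,0],[-0.0174,-0.034,0,0,0],[-0.0174,-0.034,0,0,0],[-0.0174,-0.034,0,0,0],[-0.0174,-0.034,0,0,0],[-0.0174,-0.034,0,0,0],[-0.0174,-0.034,0,0,0]]' | egrep "tool|width"
python3 -m jog '[[-0.0174,-0.034,0,0,0],[-0.0174,-0.034,0,0,0],[-0.0174,-0.034,0,0,0],[0,0,0,0,0],[0,0,0,0,0]]'
python3 - <<'E'
from h import *
go(517.8,-260,140,74)
f=env.grab_frame("wrist");save(f["img"],"w8.png")
print([np.round(proj(f,np.array(X)),0) for X in((518,-260,94),(518,-260,142))])
np.savez("w8.npz",**f)
E
```

```text
t: 21.02
tool_pos: [431.9, 190.1, 175.4]
orientation: [0.139, 0.99, 0.002, 0.004]
contact_force: [1.1, -0.7, -0.2]
width: 62.3
finger_force: 30.0
tool_pos: [487.6, -112.1, 170.1]
width: 62.1
t: 22.1
tool_pos: [509.6, -224.3, 169.4]
orientation: [0.141, 0.99, 0.001, -0.001]
contact_force: [0.0, 0.5, -0.9]
width: 62.2
finger_force: 30.0
at [ 509.6 -224.3  169.4] yawY 73.8 shift now [-18.  -32.   29.3] spin -0.2 shift after spin [-17.8 -32.1  29.3] 
[array([217., 208.]), array([210., 229.])]
```

View pics/w8.png

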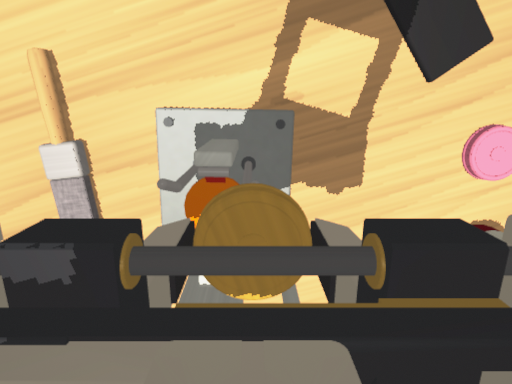

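Wrist view: the lid is held, centred at (252,242), with the follower at (214,203) and the front catch at (215,170). The real tips lie some 26–28 mm above the reported TCP, so the lid's underside is about TCP+26. I align and go down with force checks.

```bash
python3 -m jog '[[-0.017,-0.0335,0,0,0],[0,0,0.02,0,0],[0,0,0.02,0,0],[0,0,0.008,0,0],[0,0,0,0,0]]'
python3 - <<'E'
from h import *
go(516.8,-261.2,110,74)
E
python3 -m jog '[[0,0,0.004,0,0],[0,0,0.004,0,0],[0,0,0,0,0]]'|egrep "tool|contact"
python3 -m jog '[[0,0,0.004,0,0],[0,0,0,0,0]]'|egrep "tool|contact"
```

```text
t: 22.57
tool_pos: [516.1, -257.5, 121.1]
orientation: [0.139, 0.99, 0.001, -0.002]
contact_force: [-0.8, 0.5, -0.5]
width: 62.6
finger_force: 30.0
at [ 516.1 -257.5  121.1] yawY 74.1 shift now [-1.8 -3.4 11. ] spin 0.1 shift after spin [-1.8 -3.4 11. ] 
tool_pos: [517.7, -259.3, 115.7]
contact_force: [0.0, 0.1, 0.2]
tool_pos: [517.5, -259.6, 111.5]
contact_force: [-0.4, 0.1, -0.5]
```

```bash
python3 -m jog '[[0.0003,-0.0015,0,0,0],[0,0,0.003,0,0],[0,0,0.003,0,0],[0,0,0,0,0]]'|egrep "tool|contact"
python3 -m jog '[[0,0,0.003,0,0],[0,0,0,0,0]]'|egrep "tool|contact"
python3 -m jog '[[0,0,0.003,0,0],[0,0,0,0,0]]'|egrep "tool|contact"
```

```text
tool_pos: [516.4, -261.0, 104.8]
contact_force: [-1.3, -0.2, -1.4]
tool_pos: [516.6, -261.0, 102.0]
contact_force: [0.1, 0.7, -0.9]
tool_pos: [516.4, -260.6, 99.0]
contact_force: [-1.0, 1.8, -2.5]
```

```bash
python3 -m jog '[[0,0,0.003,0,0],[0,0,0,0,0]]'|egrep "tool|contact"
python3 -m jog '[[0,0,0.003,0,0],[0,0,0,0,0]]'|egrep "tool|contact"
python3 -m jog '[[0,0,0.003,0,0],[0,0,0,0,0]]'|egrep "tool|contact"
```

```text
tool_pos: [516.4, -260.5, 95.7]
contact_force: [-1.2, 2.8, -2.1]
tool_pos: [516.4, -260.5, 92.7]
contact_force: [-1.0, 3.4, -2.4]
tool_pos: [516.4, -260.5, 89.8]
contact_force: [-1.5, 3.4, -1.3]
```

```bash
python3 -m jog '[[0,0.0005,0.003,0,0],[0,0,0,0,0]]'|egrep "tool|contact"
python3 -m jog '[[0,0,0.003,0,0],[0,0,0,0,0]]'|egrep "tool|contact"
python3 -m jog '[[0,0,0.002,0,0],[0,0,0,0,0]]'|egrep "tool|contact"
python3 -m jog '[[0,0,0.002,0,0],[0,0,0,0,0]]'|egrep "tool|contact"
```

```text
tool_pos: [516.8, -260.3, 87.1]
contact_force: [-1.1, 3.6, -0.9]
tool_pos: [516.8, -260.3, 84.3]
contact_force: [-1.4, 4.7, -0.9]
tool_pos: [516.8, -260.3, 82.7]
contact_force: [-3.3, 5.6, 2.7]
tool_pos: [516.8, -260.3, 81.0]
contact_force: [-3.5, 5.8, 4.8]
```

```bash
python3 -m jog '[[0,0,0.002,0,0],[0,0,0,0,80],[0,0,0,0,80],[0,0,0,0,80],[0,0,0,0,80],[0,0,-0.02,0,80],[0,0,-0.03,0,0],[0,0,0,0,0]]'|egrep "tool|contact|width"
python3 -m jog '[[0,0,0,0,0],[0,0,0,0,0],[0,0,0,0,0],[0,0,0,0,0],[0,0,0,0,0],[0,0,0.02,0,0],[0,0,0.008,0,0],[0,0,0,0,0]]'|egrep "tool|contact|width"
```

```text
tool_pos: [519.7, -262.7, 133.7]
contact_force: [1.0, 0.5, 0.8]
width: 64.1
tool_pos: [515.4, -259.7, 98.0]
contact_force: [-0.5, -0.4, -0.5]
width: 11.4
```

```bash
python3 -m jog '[[-0.001,-0.0012,0,0,0],[0,0,0,0,0],[0,0,0.003,0,0],[0,0,0.003,0,0],[0,0,0,0,0]]'|egrep "tool|contact|width"
python3 -m jog '[[0,0,0.003,0,0],[0,0,0,0,0]]'|egrep "tool|contact|width"
python3 -m jog '[[0,0,0.003,0,0],[0,0,0,0,0]]'|egrep "tool|contact|width"
```

```text
tool_pos: [517.5, -262.0, 94.2]
contact_force: [-0.2, 0.2, 1.2]
width: 0.2
tool_pos: [517.1, -261.6, 91.5]
contact_force: [-3.1, 1.0, 2.8]
width: 0.8
tool_pos: [517.4, -261.8, 88.9]
contact_force: [-2.0, 1.2, 3.9]
width: 0.3
```

```bash
for r in 1; do
python3 -m jog '[[0,0,0.003,0,0],[0,0,0,0,0]]'|egrep "tool|contact"
python3 -m jog '[[0,0,0.003,0,0],[0,0,0,0,0]]'|egrep "tool|contact"
python3 -m jog '[[0,0,0.003,0,0],[0,0,0,0,0]]'|egrep "tool|contact"
python3 -m jog '[[0,0,0.003,0,0],[0,0,0,0,0]]'|egrep "tool|contact"
done
```

```text
tool_pos: [517.9, -262.0, 86.2]
contact_force: [-1.3, 0.8, 1.8]
tool_pos: [518.1, -262.4, 82.7]
contact_force: [0.8, -0.3, 0.9]
tool_pos: [518.6, -262.7, 79.7]
contact_force: [2.5, -0.6, 4.6]
tool_pos: [518.6, -262.7, 77.2]
contact_force: [2.3, 0.0, 5.2]
```

```bash
for r in 1; do
python3 -m jog '[[0,0,0.003,0,0],[0,0,0,0,0]]'|egrep "tool|contact"
python3 -m jog '[[0,0,0.002,0,0],[0,0,0,0,0]]'|egrep "tool|contact"
python3 -m jog '[[0,0,0.002,0,0],[0,0,0,0,0]]'|egrep "tool|contact"
done
```

```text
tool_pos: [518.6, -262.7, 74.3]
contact_force: [2.0, -1.2, 5.3]
tool_pos: [518.6, -262.7, 72.5]
contact_force: [1.9, -0.2, 7.6]
tool_pos: [518.6, -262.7, 70.6]
contact_force: [1.7, 0.6, 7.0]
```

```bash
for r in 1; do
python3 -m jog '[[0,0,0.002,0,0],[0,0,0,0,0]]'|egrep "tool|contact"
python3 -m jog '[[0,0,0.002,0,0],[0,0,0,0,0]]'|egrep "tool|contact"
python3 -m jog '[[0,0,0.002,0,0],[0,0,0,0,0],[0,0,0,0,0]]'|egrep "tool|contact"
done
```

```text
tool_pos: [518.6, -262.7, 68.6]
contact_force: [1.9, 0.2, 8.1]
tool_pos: [518.6, -262.7, 66.5]
contact_force: [1.6, -0.1, 9.0]
tool_pos: [518.6, -262.7, 64.7]
contact_force: [2.4, -0.9, 9.2]
```

```bash
python3 -m jog '[[0,0,0.002,0,0],[0,0,0,0,0],[0,0,0,0,0],[0,0,0,0,0],[0,0,0,0,0]]'|egrep "tool|contact"
python3 -m jog '[[0,0,-0.004,0,0],[0,0,0,0,0]]'|egrep "tool|contact"
python3 -m jog '[[0,0,-0.003,0,0],[0,0,0,0,0]]'|egrep "tool|contact"
python3 -m jog '[[0,0,-0.004,0,0],[0,0,0,0,0]]'|egrep "tool|contact"
```

```text
tool_pos: [518.6, -262.7, 62.7]
contact_force: [2.1, 0.3, 8.1]
tool_pos: [518.6, -262.7, 67.1]
contact_force: [1.2, 1.0, 9.2]
tool_pos: [518.2, -262.5, 69.3]
contact_force: [1.4, -0.8, 7.1]
tool_pos: [517.2, -261.9, 72.5]
contact_force: [-0.1, 0.3, 0.2]
```

The press held: the lid's top stays at TCP 70, which is 98 mm true, against the catches. Next is lid C at (529,191).

```bash
python3 -m jog '[[0,0,-0.03,0,0],[0,0,-0.035,0,0],[0,0,-0.03,0,82],[0.00945,0.03655,0,0,82],[0.00945,0.03655,0,0,82],[0.00945,0.03655,0,0,82],[0.00945,0.03655,0,0,82],[0.00945,0.03655,0,0,82]]'|egrep "tool|contact"
python3 -m jog '[[0.00945,0.03655,0,0,82],[0.00945,0.03655,0,0,82],[0.00945,0.03655,0,0,82],[0.00945,0.03655,0,0,82],[0.00945,0.03655,0,0,82],[0.00945,0.03655,0,0,82],[0.00945,0.03655,0,0,82],[0,0,0,0,82]]'|egrep "tool|t:"
cat > nx.py <<'E'
from lids import *
import sys
for o in gold("top"): print("top",*o)
for o in gold("wrist"):
    if o[2]<66: print("w",*o)
if len(sys.argv)>3: go(float(sys.argv[1]),float(sys.argv[2]),float(sys.argv[3]),74)
E
python3 nx.py 530.5 191 -20
```

```text
tool_pos: [521.6, -71.7, 166.9]
contact_force: [0.8, 0.2, -1.2]
t: 30.9
tool_pos: [528.4, 196.7, 166.6]
top [632.4 189.6] (185, 177) 61 61
top [642.9 302.8] (153, 175) 61 61
w [611.9 192.6] (272, 239) 55 21
w [529.  189.5] (250, 173) 61 62
w [412.6  98.9] (135, 89) 48 17
w [433.3 298.3] (328, 54) 63 67
at [528.8 191.8 166.5] yawY 74.1 shift now [ -2.2  -0.  186.5] spin 0.1 shift after spin [ -2.2  -0.  186.5]
```

```bash
python3 -m jog '[[-0.002,-0.0006,0.035,0,82],[0,0,0.035,0,82],[0,0,0.035,0,82],[0,0,0.035,0,82],[0,0,0.03,0,82],[0,0,0.012,0,82],[0,0,0.005,0,82],[0,0,0,0,82]]'|egrep "tool|contact"
python3 -m jog '[[0,0,0.0025,0,82],[0,0,0,0,70],[0,0,0,0,60],[0,0,0,0,0],[0,0,0,0,0],[0,0,0,0,0],[0,0,0,0,0]]'| egrep "tool|contact|width|finger"
```

```text
tool_pos: [530.7, 188.0, -20.8]
contact_force: [0.0, 0.1, 0.5]
tool_pos: [532.2, 189.7, -20.9]
contact_force: [-0.8, -1.8, 5.5]
width: 62.2
finger_force: 30.0
```

```bash
python3 -m jog '[[0,0,-0.01,0,0],[0,0,-0.03,0,0],[0,0,-0.035,0,0],[0,0,-0.035,0,0],[0,0,-0.035,0,0],[0,0,-0.035,0,0],[0,0,-0.01,0,0],[0,0,0,0,0]]' | egrep "tool|width"
cat > held.py <<'E'
from h import *
def held(f):
    h=cv2.cvtColor(f["img"],cv2.COLOR_RGB2HSV);m=cv2.inRange(h,np.array((12,120,40)),np.array((30,255,255)))
    m[:,:185]=0;m[:,322:]=0;m[244:]=0;m[:150]=0
    c=max(cv2.findContours(cv2.morphologyEx(m,cv2.MORPH_OPEN,np.ones((3,3))),0,2)[0],key=cv2.contourArea)[:,0,:].astype(float)
    e=c[(c[:,1]<212)];A=np.c_[2*e,np.ones(len(e))];s=np.linalg.lstsq(A,(e**2).sum(1),rcond=None)[0]
    return s[:2].round(1),np.sqrt(s[2]+s[:2]@s[:2]).round(1),c.min(0)[1],(c.min(0)[0],c.max(0)[0])
if __name__=="__main__":
    print("ref",held({k:v for k,v in np.load("w8.npz").items()}));print("now",held(env.grab_frame("wrist")))
E
python3 held.py; python3 -c "
from h import *
go(517,-261,150,74)"
```

```text
tool_pos: [533.1, 190.2, 172.0]
width: 62.1
ref (array([234.9, 264.4]), np.float64(86.1), np.float64(178.0), (np.float64(185.0), np.float64(311.0)))
now (array([251.9, 233.3]), np.float64(58.0), np.float64(175.0), (np.float64(193.0), np.float64(311.0)))
at [531.8 189.9 169.3] yawY 74.0 shift now [-110.2 -437.5   19. ] spin -0.0 shift after spin [-110.  -437.5   19. ]
```

```bash
python3 -m jog '[[-0.00945,-0.0364,0,0,0],[-0.00945,-0.0364,0,0,0],[-0.00945,-0.0364,0,0,0],[-0.00945,-0.0364,0,0,0],[-0.00945,-0.0364,0,0,0],[-0.00945,-0.0364,0,0,0],[-0.00945,-0.0364,0,0,0],[-0.00945,-0.0364,0,0,0]]' | egrep "tool|width"
python3 -m jog '[[-0.00945,-0.0364,0,0,0],[-0.00945,-0.0364,0,0,0],[-0.00945,-0.0364,0,0,0],[-0.00945,-0.0364,0,0,0],[0,0,0.01,0,0],[0,0,0.02,0,0],[0,0,0,0,0]]' | egrep "tool|width"
python3 -c "
from h import *
go(520.2,-261,105,74)"
```

```text
tool_pos: [522.0, -112.3, 165.6]
width: 62.0
tool_pos: [516.7, -260.1, 132.2]
width: 62.0
at [ 516.7 -260.1  132.2] yawY 73.9 shift now [-3.9  0.1 27.2] spin -0.1 shift after spin [-3.9  0.1 27.2]
```

```bash
python3 -m jog '[[-0.0035,0,0.01,0,0],[0,0,0.008,0,0],[0,0,0.006,0,0],[0,0,0,0,0]]' | egrep "tool|contact"
python3 -m jog '[[0,0,0.003,0,0],[0,0,0.003,0,0],[0,0,0,0,0]]' | egrep "tool|contact"
python3 -m jog '[[0,0,0.003,0,0],[0,0,0,0,0]]' | egrep "tool|contact"
python3 -m jog '[[0,0,0.003,0,0],[0,0,0,0,0]]' | egrep "tool|contact"
```

```text
tool_pos: [522.7, -261.4, 112.5]
contact_force: [0.5, 0.5, -0.3]
tool_pos: [523.2, -262.2, 107.9]
contact_force: [-0.5, 0.1, -0.9]
tool_pos: [523.1, -261.9, 105.0]
contact_force: [-1.0, 3.4, -0.3]
tool_pos: [523.0, -261.7, 102.4]
contact_force: [-2.1, 4.4, 5.2]
```

```bash
python3 -m jog '[[0,0,-0.006,0,0],[0.0029,0.0005,0,0,0],[0,0,0,0,0],[0,0,0.003,0,0],[0,0,0.003,0,0],[0,0,0,0,0]]' | egrep "tool|contact"
python3 -m jog '[[0,0,0.003,0,0],[0,0,0,0,0]]' | egrep "tool|contact"
python3 -m jog '[[0,0,0.003,0,0],[0,0,0,0,0]]' | egrep "tool|contact"
```

```text
tool_pos: [520.1, -260.9, 101.0]
contact_force: [-0.3, -0.0, -0.4]
tool_pos: [520.2, -261.0, 98.3]
contact_force: [0.2, -0.0, -0.8]
tool_pos: [520.3, -261.0, 95.4]
contact_force: [-0.3, -0.2, -0.3]
```

Free of side force. I go down to the catches, release and press.

```bash
python3 -m jog '[[0,0,0.004,0,0],[0,0,0.004,0,0],[0,0,0,0,0]]' | egrep "tool|contact"
python3 -m jog '[[0,0,0.003,0,0],[0,0,0,0,0]]' | egrep "tool|contact"
python3 -m jog '[[0,0,0.002,0,0],[0,0,0,0,80],[0,0,0,0,80],[0,0,0,0,80],[0,0,0,0,80],[0,0,-0.02,0,80],[0,0,-0.02,0,0],[0,0,0,0,0]]'|egrep "tool|contact|width"
python3 -m jog '[[0,0,0,0,0],[0,0,0,0,0],[0,0,0,0,0],[0,0,0,0,0],[0,0,0,0,0],[0,0,0,0,0],[0,0,0,0,0]]'|egrep "tool|contact|width"
```

```text
tool_pos: [520.2, -261.0, 87.0]
contact_force: [0.1, 0.4, -0.9]
tool_pos: [520.3, -261.0, 84.5]
contact_force: [-0.4, 1.3, 0.8]
tool_pos: [522.5, -262.5, 126.8]
contact_force: [1.1, 0.0, 0.7]
width: 64.7
tool_pos: [520.4, -261.1, 122.7]
contact_force: [-0.1, 0.2, -0.0]
width: 17.7
```

```bash
python3 -m jog '[[0.002,0,0,0,0],[0,0,0,0,0],[0,0,0,0,0],[0,0,0.02,0,0],[0,0,0.004,0,0],[0,0,0.003,0,0],[0,0,0.003,0,0]]'|egrep "tool|contact|width"
python3 -m jog '[[0,0,0.003,0,0],[0,0,0.003,0,0],[0,0,0.003,0,0],[0,0,0,0,0]]'|egrep "tool|contact"
python3 -m jog '[[0,0,0.003,0,0],[0,0,0.003,0,0],[0,0,0.003,0,0],[0,0,0,0,0]]'|egrep "tool|contact"
python3 -m jog '[[0,0,0.003,0,0],[0,0,0.003,0,0],[0,0,0,0,0]]'|egrep "tool|contact"
```

```text
tool_pos: [518.6, -260.3, 93.3]
contact_force: [-3.5, 5.6, 14.8]
width: 0.4
tool_pos: [519.1, -260.6, 86.1]
contact_force: [-0.6, -0.1, 0.1]
tool_pos: [519.8, -261.1, 76.3]
contact_force: [0.4, 0.6, 4.8]
tool_pos: [519.8, -261.1, 70.4]
contact_force: [1.1, 0.5, 5.5]
```

```bash
python3 -m jog '[[0,0,0.002,0,0],[0,0,0.002,0,0],[0,0,0,0,0]]'|egrep "tool|contact"
python3 -m jog '[[0,0,0.002,0,0],[0,0,0.0015,0,0],[0,0,0,0,0],[0,0,0,0,0],[0,0,0,0,0]]'|egrep "tool|contact"
python3 -m jog '[[0,0,-0.004,0,0],[0,0,0,0,0]]'|egrep "tool|contact"
python3 -m jog '[[0,0,-0.003,0,0],[0,0,0,0,0]]'|egrep "tool|contact"
python3 -m jog '[[0,0,-0.004,0,0],[0,0,0,0,0]]'|egrep "tool|contact"
python3 - <<'E'
from h import *
f=env.grab_frame("scene");a=f["img"][165:265,155:265]
g=env.grab_frame("wrist");save(np.hstack([cv2.resize(a,(396,360),interpolation=cv2.INTER_CUBIC),g["img"][30:210,150:350].repeat(2,0).repeat(2,1)]),"chk.png")
E
```

```text
tool_pos: [519.9, -261.2, 66.6]
contact_force: [0.2, 1.9, 9.2]
tool_pos: [519.9, -261.2, 63.3]
contact_force: [-0.9, 1.8, 8.7]
tool_pos: [519.9, -261.2, 67.7]
contact_force: [-0.4, 1.0, 8.2]
tool_pos: [519.5, -261.1, 69.6]
contact_force: [0.2, -0.3, -0.8]
tool_pos: [518.8, -260.8, 72.9]
contact_force: [0.7, 0.4, 0.4]
```

Both lids are held. Next is lid B at about (633,189.5).

```bash
python3 -m jog '[[0,0,-0.03,0,0],[0,0,-0.035,0,0],[0,0,-0.03,0,82],[0.0012,0.0387,0,0,82],[0.0012,0.0387,0,0,82],[0.0012,0.0387,0,0,82],[0.0012,0.0387,0,0,82],[0.0012,0.0387,0,0,82]]'|egrep "tool|contact"
python3 -m jog '[[0.0012,0.0387,0,0,82],[0.0012,0.0387,0,0,82],[0.0012,0.0387,0,0,82],[0.0012,0.0387,0,0,82],[0.0012,0.0387,0,0,82],[0.0012,0.0387,0,0,82],[0.0012,0.0387,0,0,82],[0,0,0,0,82]]'|egrep "tool|t:"
python3 -m jog '[[0,0,0,0,82],[0,0,0,0,82]]'|egrep "tool|t:"
python3 nx.py 633.4 189.5 -20
```

```text
tool_pos: [566.2, -71.3, 167.3]
contact_force: [1.5, 0.2, -0.6]
t: 41.73
tool_pos: [633.1, 196.8, 166.4]
t: 41.9
tool_pos: [632.6, 189.4, 166.8]
w [632.3 187.7] (252, 171) 62 62
w [642.1 299.7] (354, 151) 64 62
at [632.9 188.3 167.3] yawY 73.9 shift now [ -0.3   1.5 187.3] spin -0.1 shift after spin [ -0.3   1.5 187.3]
```

```bash
python3 -m jog '[[-0.0004,0.0008,0.035,0,82],[0,0,0.035,0,82],[0,0,0.035,0,82],[0,0,0.035,0,82],[0,0,0.03,0,82],[0,0,0.01,0,82],[0,0,0.005,0,82],[0,0,0,0,82]]'|egrep "tool|contact"
python3 -m jog '[[0,0,0,0,82],[0,0,0.0015,0,82],[0,0,0,0,82]]'|egrep "tool|contact"
```

```text
tool_pos: [633.9, 189.5, -17.4]
contact_force: [-0.1, 0.3, 0.1]
tool_pos: [634.8, 190.5, -17.2]
contact_force: [1.2, 0.4, -0.3]
```

```bash
python3 -m jog '[[-0.0,-0.001,0.001,0,82],[0,0,0,0,82],[0,0,0,0,82]]'|egrep "tool|contact"
python3 -m jog '[[0,0,0.0015,0,82],[0,0,0,0,70],[0,0,0,0,60],[0,0,0,0,0],[0,0,0,0,0],[0,0,0,0,0],[0,0,0,0,0]]'| egrep "tool|contact|width|finger"
```

```text
tool_pos: [633.5, 189.4, -19.6]
contact_force: [0.3, 0.3, -0.0]
tool_pos: [633.3, 189.4, -21.6]
contact_force: [0.4, -0.3, 0.1]
width: 62.1
finger_force: 30.0
```

```bash
python3 -m jog '[[0,0,-0.01,0,0],[0,0,-0.03,0,0],[0,0,-0.035,0,0],[0,0,-0.035,0,0],[0,0,-0.035,0,0],[0,0,-0.035,0,0],[0,0,-0.01,0,0],[0,0,0,0,0]]' | egrep "tool|width"
python3 -m jog '[[0,0,0,0,0]]' | egrep "tool|width"
python3 held.py; python3 -c "
from h import *
go(518.3,-260.7,150,74)"
```

```text
tool_pos: [635.3, 189.8, 173.6]
width: 62.3
tool_pos: [633.2, 189.4, 168.7]
width: 62.2
ref (array([234.9, 264.4]), np.float64(86.1), np.float64(178.0), (np.float64(185.0), np.float64(311.0)))
now (array([251.8, 238.9]), np.float64(58.5), np.float64(181.0), (np.float64(193.0), np.float64(311.0)))
at [632.4 189.3 167.1] yawY 74.0 shift now [ -14.6 -464.    17.6] spin -0.0 shift after spin [ -14.4 -464.    17.6]
```

```bash
python3 -m jog '[[-0.0011,-0.03865,0,0,0],[-0.0011,-0.03865,0,0,0],[-0.0011,-0.03865,0,0,0],[-0.0011,-0.03865,0,0,0],[-0.0011,-0.03865,0,0,0],[-0.0011,-0.03865,0,0,0],[-0.0011,-0.03865,0,0,0],[-0.0011,-0.03865,0,0,0]]' | egrep "tool|width"
python3 -m jog '[[-0.0011,-0.03865,0,0,0],[-0.0011,-0.03865,0,0,0],[-0.0011,-0.03865,0,0,0],[-0.0011,-0.03865,0,0,0],[0,0,0.01,0,0],[0,0,0.02,0,0],[0,0,0.01,0,0],[0,0,0,0,0]]' | egrep "tool|width"
python3 -m jog '[[0,0,0,0,0],[0,0,0,0,0]]' | egrep "tool|width"
python3 -c "
from h import *
go(517.3,-260.2,105,74)"
```

```text
tool_pos: [554.4, -111.4, 166.1]
width: 62.0
tool_pos: [515.6, -258.3, 124.2]
width: 62.3
tool_pos: [518.3, -259.5, 128.7]
width: 62.1
at [ 518.3 -259.5  128.7] yawY 74.0 shift now [ 0.8 -1.  23.7] spin 0.0 shift after spin [ 0.8 -1.  23.7]
```

```bash
python3 -m jog '[[0.0008,-0.001,0.01,0,0],[0,0,0.008,0,0],[0,0,0.005,0,0],[0,0,0,0,0],[0,0,0,0,0]]' | egrep "tool|contact"
python3 -m jog '[[0,0,0.003,0,0],[0,0,0.003,0,0],[0,0,0,0,0]]' | egrep "tool|contact"
python3 -m jog '[[0,0,0.003,0,0],[0,0,0,0,0]]' | egrep "tool|contact"
python3 -m jog '[[0,0,0.003,0,0],[0,0,0,0,0]]' | egrep "tool|contact"
```

```text
tool_pos: [516.7, -260.5, 105.1]
contact_force: [0.1, 0.2, -1.0]
tool_pos: [516.7, -260.6, 99.1]
contact_force: [-0.5, -0.7, -0.5]
tool_pos: [516.7, -260.6, 96.1]
contact_force: [-0.5, 0.5, -0.1]
tool_pos: [516.7, -260.6, 93.1]
contact_force: [-1.2, -0.2, -0.6]
```

```bash
python3 -m jog '[[0,0,0.004,0,0],[0,0,0.004,0,0],[0,0,0,0,0]]' | egrep "tool|contact"
python3 -m jog '[[0,0,0.003,0,0],[0,0,0,0,0]]' | egrep "tool|contact"
python3 -m jog '[[0,0,0,0,80],[0,0,0,0,80],[0,0,0,0,80],[0,0,0,0,80],[0,0,-0.02,0,80],[0,0,-0.02,0,0],[0,0,0,0,0]]'|egrep "tool|contact|width"
python3 -m jog '[[-0.0017,0,0,0,0],[0,0,0,0,0],[0,0,0,0,0],[0,0,0,0,0],[0,0,0,0,0],[0,0,0,0,0],[0,0,0,0,0],[0,0,0,0,0]]'|egrep "tool|contact|width"
```

```text
tool_pos: [516.5, -260.5, 84.5]
contact_force: [-0.2, 0.8, -1.1]
tool_pos: [516.9, -260.8, 82.6]
contact_force: [-0.1, 0.7, 3.5]
tool_pos: [518.8, -262.0, 126.2]
contact_force: [0.6, -1.2, 0.5]
width: 64.2
tool_pos: [518.5, -261.2, 122.4]
contact_force: [0.0, -0.2, -0.9]
width: 11.7
```

```bash
python3 -m jog '[[0,0,0,0,0],[0,0,0.015,0,0],[0,0,0.006,0,0],[0,0,0.003,0,0],[0,0,0,0,0]]'|egrep "tool|contact|width"
python3 -m jog '[[0,0,0.003,0,0],[0,0,0.003,0,0],[0,0,0.003,0,0],[0,0,0,0,0]]'|egrep "tool|contact"
python3 -m jog '[[0,0,0.003,0,0],[0,0,0.003,0,0],[0,0,0.003,0,0],[0,0,0,0,0]]'|egrep "tool|contact"
python3 -m jog '[[0,0,0.003,0,0],[0,0,0.003,0,0],[0,0,0,0,0]]'|egrep "tool|contact"
```

```text
tool_pos: [518.1, -260.9, 97.7]
contact_force: [0.8, 0.1, 0.4]
width: 0.4
tool_pos: [519.2, -261.9, 92.0]
contact_force: [-3.0, 1.3, 12.5]
tool_pos: [519.6, -261.7, 81.8]
contact_force: [0.7, 0.0, 4.3]
tool_pos: [519.6, -261.7, 75.8]
contact_force: [0.9, 0.6, 5.7]
```

```bash
python3 -m jog '[[0,0,0.003,0,0],[0,0,0.003,0,0],[0,0,0.002,0,0],[0,0,0,0,0]]'|egrep "tool|contact"
python3 -m jog '[[0,0,0.002,0,0],[0,0,0.002,0,0],[0,0,0.001,0,0],[0,0,0,0,0],[0,0,0,0,0],[0,0,0,0,0]]'|egrep "tool|contact"
python3 -m jog '[[0,0,-0.004,0,0],[0,0,0,0,0]]'|egrep "tool|contact"
python3 -m jog '[[0,0,-0.003,0,0],[0,0,0,0,0]]'|egrep "tool|contact"
python3 -m jog '[[0,0,-0.004,0,0],[0,0,0,0,0]]'|egrep "tool|contact|t:"
```

```text
tool_pos: [519.6, -261.7, 67.9]
contact_force: [1.0, 0.2, 6.2]
tool_pos: [519.7, -261.8, 63.1]
contact_force: [-0.7, 1.9, 8.6]
tool_pos: [519.7, -261.8, 67.6]
contact_force: [-0.4, 1.5, 8.1]
tool_pos: [519.2, -261.6, 69.5]
contact_force: [0.1, 0.0, 1.1]
t: 51.38
tool_pos: [518.6, -261.3, 72.8]
contact_force: [-0.5, 0.0, -0.4]
```

Three lids are held. Next is lid A at (643,303).

```bash
python3 -m jog '[[0,0,-0.03,0,0],[0,0,-0.035,0,0],[0,0,-0.03,0,82],[0.0024,0.0385,0,0,82],[0.0024,0.0385,0,0,82],[0.0024,0.0385,0,0,82],[0.0024,0.0385,0,0,82],[0.0024,0.0385,0,0,82]]'|egrep "tool|contact"
python3 nx.py
python3 -m jog '[[0.0024,0.0385,0,0,82],[0.0024,0.0385,0,0,82],[0.0024,0.0385,0,0,82],[0.0024,0.0385,0,0,82],[0.0024,0.0385,0,0,82],[0.0024,0.0385,0,0,82],[0.0024,0.0385,0,0,82],[0.0024,0.0385,0,0,82]]'|egrep "tool|t:"
python3 -m jog '[[0.0024,0.0385,0,0,82],[0.0024,0.0385,0,0,82],[0,0,0,0,82],[0,0,0,0,82],[0,0,0,0,82]]'|egrep "tool|t:"
python3 nx.py 643.5 303 -20
```

```text
tool_pos: [559.9, -71.2, 167.2]
contact_force: [0.7, -0.9, 0.5]
w [708.6 171.6] (481, 236) 62 28
t: 52.82
tool_pos: [626.9, 229.3, 167.0]
t: 53.23
tool_pos: [643.3, 302.7, 166.5]
w [642.1 301.3] (252, 170) 62 63
w [525.5 108.7] (47, 115) 49 20
w [499.9  98.9] (27, 94) 63 42
w [456.9 109.4] (18, 48) 44 58
at [643.6 301.9 167.4] yawY 73.9 shift now [  0.4   1.2 187.4] spin -0.1 shift after spin [  0.4   1.2 187.4]
```

```bash
python3 -m jog '[[-0.0004,0,0.035,0,82],[0,0,0.035,0,82],[0,0,0.035,0,82],[0,0,0.035,0,82],[0,0,0.03,0,82],[0,0,0.01,0,82],[0,0,0,0,82],[0,0,0,0,82]]'|egrep "tool|contact"
python3 -m jog '[[0,0,0.003,0,82],[0,0,0.002,0,82],[0,0,0,0,82],[0,0,0,0,82]]'|egrep "tool|contact"
```

```text
tool_pos: [644.7, 303.0, -11.2]
contact_force: [-0.4, 0.5, 0.5]
tool_pos: [644.3, 303.9, -16.3]
contact_force: [-0.1, -0.3, -0.9]
```

```bash
python3 -m jog '[[0,0,0.002,0,82],[0,0,0.0015,0,82],[0,0,0,0,82],[0,0,0,0,82]]'|egrep "tool|contact"
python3 -m jog '[[0,0,0.0015,0,82],[0,0,0,0,70],[0,0,0,0,60],[0,0,0,0,0],[0,0,0,0,0],[0,0,0,0,0],[0,0,0,0,0]]'| egrep "tool|contact|width|finger"
```

```text
tool_pos: [643.7, 303.6, -21.2]
contact_force: [-0.5, 1.0, -0.6]
tool_pos: [643.8, 303.6, -22.6]
contact_force: [0.2, -0.6, 0.1]
width: 61.8
finger_force: 30.0
```

```bash
python3 -m jog '[[0,0,-0.01,0,0],[0,0,-0.03,0,0],[0,0,-0.035,0,0],[0,0,-0.035,0,0],[0,0,-0.035,0,0],[0,0,-0.035,0,0],[0,0,-0.01,0,0],[0,0,0,0,0]]' | egrep "tool|width"
python3 -m jog '[[0,0,0,0,0],[0,0,0,0,0]]' | egrep "tool|width"
python3 held.py|tail -1; python3 -c "
from h import *
go(517.3,-260.2,150,74)"
```

```text
tool_pos: [645.7, 304.3, 172.9]
width: 62.6
tool_pos: [642.7, 303.3, 165.1]
width: 62.3
now (array([252.3, 238.5]), np.float64(58.6), np.float64(180.0), (np.float64(193.0), np.float64(311.0)))
at [642.7 303.2 164.7] yawY 74.0 shift now [ -35.2 -576.1   16.2] spin -0.0 shift after spin [ -34.9 -576.1   16.2]
```

```bash
python3 -m jog '[[-0.00235,-0.0384,0,0,0],[-0.00235,-0.0384,0,0,0],[-0.00235,-0.0384,0,0,0],[-0.00235,-0.0384,0,0,0],[-0.00235,-0.0384,0,0,0],[-0.00235,-0.0384,0,0,0],[-0.00235,-0.0384,0,0,0],[-0.00235,-0.0384,0,0,0]]' | egrep "tool|width"
python3 -m jog '[[-0.00235,-0.0384,0,0,0],[-0.00235,-0.0384,0,0,0],[-0.00235,-0.0384,0,0,0],[-0.00235,-0.0384,0,0,0],[-0.00235,-0.0384,0,0,0],[-0.00235,-0.0384,0,0,0],[-0.00235,-0.0384,0,0,0],[0,0,0.01,0,0]]' | egrep "tool|width"
python3 -m jog '[[0,0,0.02,0,0],[0,0,0.008,0,0],[0,0,0,0,0],[0,0,0,0,0],[0,0,0,0,0]]' | egrep "tool|width"
python3 -c "
from h import *
go(517,-260.5,105,74)"
```

```text
tool_pos: [575.4, 1.7, 165.6]
width: 62.0
tool_pos: [517.1, -266.5, 157.1]
width: 62.4
tool_pos: [519.1, -259.2, 129.9]
width: 62.1
at [ 519.1 -259.2  129.9] yawY 74.0 shift now [ 1.7 -1.8 24.9] spin 0.0 shift after spin [ 1.7 -1.8 24.9]
```

```bash
python3 -m jog '[[0.0012,-0.0012,0.01,0,0],[0,0,0.008,0,0],[0,0,0.005,0,0],[0,0,0,0,0],[0,0,0,0,0]]' | egrep "tool|contact"
python3 -m jog '[[0,0,0.003,0,0],[0,0,0.003,0,0],[0,0,0,0,0]]' | egrep "tool|contact"
python3 -m jog '[[0,0,0.003,0,0],[0,0,0,0,0]]' | egrep "tool|contact"
python3 -m jog '[[0,0,0.003,0,0],[0,0,0,0,0]]' | egrep "tool|contact"
```

```text
tool_pos: [517.0, -260.3, 106.1]
contact_force: [-0.6, 0.7, 0.5]
tool_pos: [516.9, -260.4, 100.0]
contact_force: [-0.3, -0.6, -0.1]
tool_pos: [517.0, -260.4, 97.1]
contact_force: [0.3, -0.6, -1.5]
tool_pos: [516.9, -260.3, 94.0]
contact_force: [1.3, 0.1, -0.5]
```

```bash
python3 -m jog '[[0,0,0.004,0,0],[0,0,0.004,0,0],[0,0,0.002,0,0],[0,0,0,0,0]]' | egrep "tool|contact"
python3 -m jog '[[0,0,0.002,0,0],[0,0,0,0,0]]' | egrep "tool|contact"
python3 -m jog '[[0,0,0,0,80],[0,0,0,0,80],[0,0,0,0,80],[0,0,0,0,80],[0,0,-0.02,0,80],[0,0,-0.02,0,0],[0,0,0,0,0]]'|egrep "tool|contact|width"
python3 -m jog '[[-0.0017,0,0,0,0],[0,0,0,0,0],[0,0,0,0,0],[0,0,0,0,0],[0,0,0,0,0],[0,0,0,0,0],[0,0,0,0,0],[0,0,0,0,0]]'|egrep "tool|contact|width"
```

```text
tool_pos: [516.8, -260.2, 83.7]
contact_force: [-0.3, -0.0, -0.6]
tool_pos: [517.0, -260.5, 82.3]
contact_force: [0.2, 1.1, 1.4]
tool_pos: [519.1, -261.7, 126.3]
contact_force: [1.0, -0.9, 0.2]
width: 64.8
tool_pos: [518.7, -260.9, 122.4]
contact_force: [0.9, -0.6, 0.5]
width: 11.3
```

```bash
python3 -m jog '[[0,0,0,0,0],[0,0,0.015,0,0],[0,0,0.006,0,0],[0,0,0.003,0,0],[0,0,0,0,0]]'|egrep "tool|contact|width"
python3 -m jog '[[0,0,0.003,0,0],[0,0,0.003,0,0],[0,0,0.003,0,0],[0,0,0,0,0]]'|egrep "tool|contact"
python3 -m jog '[[0,0,0.003,0,0],[0,0,0.003,0,0],[0,0,0.003,0,0],[0,0,0,0,0]]'|egrep "tool|contact"
python3 -m jog '[[0,0,0.003,0,0],[0,0,0.003,0,0],[0,0,0,0,0]]'|egrep "tool|contact"
```

```text
tool_pos: [518.3, -260.7, 97.7]
contact_force: [-0.1, -0.5, 0.4]
width: 0.2
tool_pos: [519.4, -261.6, 91.7]
contact_force: [-2.6, 0.5, 10.9]
tool_pos: [519.6, -261.5, 81.6]
contact_force: [0.9, 0.1, 4.0]
tool_pos: [519.5, -261.5, 75.7]
contact_force: [0.7, 0.3, 5.8]
```

```bash
python3 -m jog '[[0,0,0.003,0,0],[0,0,0.003,0,0],[0,0,0.002,0,0],[0,0,0,0,0]]'|egrep "tool|contact"
python3 -m jog '[[0,0,0.002,0,0],[0,0,0.002,0,0],[0,0,0.001,0,0],[0,0,0,0,0],[0,0,0,0,0],[0,0,0,0,0]]'|egrep "tool|contact"
python3 -m jog '[[0,0,-0.004,0,0],[0,0,0,0,0]]'|egrep "tool|contact"
python3 -m jog '[[0,0,-0.003,0,0],[0,0,0,0,0]]'|egrep "tool|contact"
python3 -m jog '[[0,0,-0.004,0,0],[0,0,0,0,0]]'|egrep "tool|contact|t:"
```

```text
tool_pos: [519.6, -261.5, 67.8]
contact_force: [-0.4, 0.2, 7.1]
tool_pos: [519.6, -261.6, 63.1]
contact_force: [-1.3, 0.6, 9.2]
tool_pos: [519.7, -261.6, 67.5]
contact_force: [-0.7, 1.4, 9.0]
tool_pos: [519.4, -261.4, 69.5]
contact_force: [0.8, -0.5, 2.8]
t: 63.3
tool_pos: [518.8, -261.0, 72.8]
contact_force: [0.9, 0.5, 0.6]
```

Four lids are held. Last is lid D at (434,300).

```bash
python3 -m jog '[[0,0,-0.03,0,0],[0,0,-0.035,0,0],[0,0,-0.03,0,82],[0.0157,0.0344,0,0,82],[0.0157,0.0344,0,0,82],[0.0157,0.0344,0,0,82],[0.0157,0.0344,0,0,82],[0.0157,0.0344,0,0,82]]'|egrep "tool|contact"
python3 -m jog '[[0.0157,0.0344,0,0,82],[0.0157,0.0344,0,0,82],[0.0157,0.0344,0,0,82],[0.0157,0.0344,0,0,82],[0.0157,0.0344,0,0,82],[0.0157,0.0344,0,0,82],[0.0157,0.0344,0,0,82],[0.0157,0.0344,0,0,82]]'|egrep "tool|t:"
python3 -m jog '[[0.0157,0.0344,0,0,82],[0.0157,0.0344,0,0,82],[0,0,0,0,82],[0,0,0,0,82],[0,0,0,0,82]]'|egrep "tool|t:"
python3 nx.py 434.5 300 -20
```

```text
tool_pos: [489.9, -72.4, 167.2]
contact_force: [1.4, 0.7, -0.0]
t: 64.63
tool_pos: [445.2, 226.9, 167.2]
t: 65.05
tool_pos: [434.5, 299.7, 167.0]
w [397.9 101.7] (75, 188) 46 13
w [432.  299.7] (253, 168) 61 62
at [435.1 298.9 167.3] yawY 73.9 shift now [  0.8   1.1 187.3] spin -0.1 shift after spin [  0.8   1.1 187.3]
```

```bash
python3 -m jog '[[0.0004,0.0003,0.035,0,82],[0,0,0.035,0,82],[0,0,0.035,0,82],[0,0,0.035,0,82],[0,0,0.03,0,82],[0,0,0.01,0,82],[0,0,0,0,82],[0,0,0,0,82]]'|egrep "tool|contact"
python3 -m jog '[[0,0,0.004,0,82],[0,0,0.003,0,82],[0,0,0,0,82],[0,0,0,0,82]]'|egrep "tool|contact"
```

```text
tool_pos: [435.5, 300.0, -11.7]
contact_force: [-0.8, 0.3, -0.1]
tool_pos: [435.0, 300.6, -18.7]
contact_force: [-0.1, 0.0, 0.4]
```

```bash
python3 -m jog '[[0.001,0,0.002,0,82],[0,0,0,0,82]]'|egrep "tool|contact"
python3 -m jog '[[0,0,0.0015,0,82],[0,0,0,0,70],[0,0,0,0,60],[0,0,0,0,0],[0,0,0,0,0],[0,0,0,0,0],[0,0,0,0,0]]'| egrep "tool|contact|width|finger"
python3 -m jog '[[0,0,-0.01,0,0],[0,0,-0.03,0,0],[0,0,-0.035,0,0],[0,0,-0.035,0,0],[0,0,-0.035,0,0],[0,0,-0.035,0,0],[0,0,-0.01,0,0],[0,0,0,0,0]]' | egrep "tool|width"
python3 -m jog '[[0,0,0,0,0],[0,0,0,0,0]]' | egrep "tool|width"
python3 held.py|tail -1; python3 -c "
from h import *
go(517.1,-260.5,150,74)"
```

```text
tool_pos: [433.4, 300.8, -21.4]
contact_force: [-0.8, 0.2, -0.2]
tool_pos: [433.6, 300.7, -23.1]
contact_force: [0.1, 0.2, -0.7]
width: 62.1
finger_force: 30.0
tool_pos: [435.3, 301.6, 171.0]
width: 62.1
tool_pos: [432.6, 300.1, 165.4]
width: 62.3
now (array([252.2, 237.6]), np.float64(58.3), np.float64(179.0), (np.float64(193.0), np.float64(312.0)))
at [432.6 300.1 165.1] yawY 74.0 shift now [-236.1 -515.5   15.8] spin -0.0 shift after spin [-235.8 -515.6   15.8]
```

```bash
python3 -m jog '[[-0.01575,-0.0344,0,0,0],[-0.01575,-0.0344,0,0,0],[-0.01575,-0.0344,0,0,0],[-0.01575,-0.0344,0,0,0],[-0.01575,-0.0344,0,0,0],[-0.01575,-0.0344,0,0,0],[-0.01575,-0.0344,0,0,0],[-0.01575,-0.0344,0,0,0]]' | egrep "tool|width"
python3 -m jog '[[-0.01575,-0.0344,0,0,0],[-0.01575,-0.0344,0,0,0],[-0.01575,-0.0344,0,0,0],[-0.01575,-0.0344,0,0,0],[-0.01575,-0.0344,0,0,0],[-0.01575,-0.0344,0,0,0],[-0.01575,-0.0344,0,0,0],[0,0,0.01,0,0]]' | egrep "tool|width"
python3 -m jog '[[0,0,0.02,0,0],[0,0,0.008,0,0],[0,0,0,0,0],[0,0,0,0,0],[0,0,0,0,0]]' | egrep "tool|width"
python3 -c "
from h import *
go(517.4,-260.5,105,74)"
```

```text
tool_pos: [477.8, -0.3, 165.4]
width: 62.5
tool_pos: [518.8, -267.3, 156.2]
width: 62.5
tool_pos: [518.6, -260.1, 129.5]
width: 61.8
at [ 518.6 -260.1  129.5] yawY 74.0 shift now [ 1.1 -0.7 24.5] spin 0.0 shift after spin [ 1.1 -0.7 24.5]
```

```bash
python3 -m jog '[[0.0004,0,0.01,0,0],[0,0,0.008,0,0],[0,0,0.005,0,0],[0,0,0,0,0],[0,0,0,0,0]]' | egrep "tool|contact"
python3 -m jog '[[0,0,0.003,0,0],[0,0,0.003,0,0],[0,0,0,0,0]]' | egrep "tool|contact"
python3 -m jog '[[0,0,0.003,0,0],[0,0,0,0,0]]' | egrep "tool|contact"
python3 -m jog '[[0,0,0.003,0,0],[0,0,0,0,0]]' | egrep "tool|contact"
```

```text
tool_pos: [517.6, -260.2, 105.6]
contact_force: [0.1, 0.4, 0.4]
tool_pos: [517.6, -260.3, 99.5]
contact_force: [-0.6, 0.1, -0.7]
tool_pos: [517.7, -260.3, 96.6]
contact_force: [0.9, 0.4, 0.1]
tool_pos: [517.7, -260.3, 93.5]
contact_force: [0.3, -0.0, -0.4]
```

```bash
python3 -m jog '[[0,0,0.004,0,0],[0,0,0.004,0,0],[0,0,0.002,0,0],[0,0,0,0,0]]' | egrep "tool|contact"
python3 -m jog '[[0,0,0.002,0,0],[0,0,0,0,0]]' | egrep "tool|contact"
python3 -m jog '[[0,0,0,0,80],[0,0,0,0,80],[0,0,0,0,80],[0,0,0,0,80],[0,0,-0.02,0,80],[0,0,-0.02,0,0],[0,0,0,0,0]]'|egrep "tool|contact|width"
python3 -m jog '[[-0.001,0,0,0,0],[0,0,0,0,0],[0,0,0,0,0],[0,0,0,0,0],[0,0,0,0,0],[0,0,0,0,0],[0,0,0,0,0],[0,0,0,0,0]]'|egrep "tool|contact|width"
```

```text
tool_pos: [517.5, -260.2, 83.3]
contact_force: [-0.8, 0.6, 0.3]
tool_pos: [517.7, -260.4, 81.9]
contact_force: [-1.4, 0.4, 1.2]
tool_pos: [519.8, -261.6, 125.8]
contact_force: [0.9, 0.3, -0.3]
width: 64.6
tool_pos: [518.8, -260.6, 121.9]
contact_force: [0.4, 0.5, 0.2]
width: 11.2
```

```bash
python3 -m jog '[[0,0,0,0,0],[0,0,0.015,0,0],[0,0,0.006,0,0],[0,0,0.003,0,0],[0,0,0,0,0]]'|egrep "tool|contact|width"
python3 -m jog '[[0,0,0.003,0,0],[0,0,0.003,0,0],[0,0,0.003,0,0],[0,0,0,0,0]]'|egrep "tool|contact"
python3 -m jog '[[0,0,0.003,0,0],[0,0,0.003,0,0],[0,0,0.003,0,0],[0,0,0,0,0]]'|egrep "tool|contact"
python3 -m jog '[[0,0,0.003,0,0],[0,0,0.003,0,0],[0,0,0,0,0]]'|egrep "tool|contact"
```

```text
tool_pos: [518.3, -260.3, 97.2]
contact_force: [0.3, 0.4, 0.0]
width: 0.3
tool_pos: [519.5, -261.3, 91.4]
contact_force: [-2.4, 1.7, 11.8]
tool_pos: [520.1, -261.5, 81.5]
contact_force: [1.3, 0.6, 4.6]
tool_pos: [520.2, -261.5, 75.7]
contact_force: [1.7, -0.5, 6.8]
```

```bash
python3 -m jog '[[0,0,0.003,0,0],[0,0,0.003,0,0],[0,0,0.002,0,0],[0,0,0,0,0]]'|egrep "tool|contact"
python3 -m jog '[[0,0,0.002,0,0],[0,0,0.002,0,0],[0,0,0.001,0,0],[0,0,0,0,0],[0,0,0,0,0],[0,0,0,0,0]]'|egrep "tool|contact"
python3 -m jog '[[0,0,-0.004,0,0],[0,0,0,0,0]]'|egrep "tool|contact"
python3 -m jog '[[0,0,-0.003,0,0],[0,0,0,0,0]]'|egrep "tool|contact"
python3 -m jog '[[0,0,-0.004,0,0],[0,0,0,0,0]]'|egrep "tool|contact|t:"
```

```text
tool_pos: [520.1, -261.5, 67.8]
contact_force: [-0.3, 0.2, 7.9]
tool_pos: [520.3, -261.6, 63.1]
contact_force: [-0.0, 0.0, 9.2]
tool_pos: [520.4, -261.6, 67.6]
contact_force: [-1.1, 1.0, 9.3]
tool_pos: [519.8, -261.3, 69.4]
contact_force: [2.3, -0.9, 6.7]
t: 74.95
tool_pos: [518.9, -260.8, 72.5]
contact_force: [0.1, -0.5, -0.2]
```

All five lids are held. To shut the guard, I go over it with the shut fingers, come down behind the pull bar and push it forward.

```bash
python3 -m jog '[[0,0,-0.03,0,0],[0,0,-0.035,0,0],[0,0,-0.035,0,0],[0,0,-0.035,0,0],[0,0,-0.035,0,0],[0,0,-0.035,0,0],[0,0,-0.035,0,0],[0,0,0,0,0]]'|egrep "tool|contact"
python3 - <<'E'
from h import *
for o in [1]:
    f=env.grab_frame("wrist");g=env.grab_frame("scene")
    save(np.hstack([cv2.resize(f["img"],(480,360)),cv2.resize(g["img"][160:260,175:265],(324,360),interpolation=cv2.INTER_CUBIC)])[:, :800],"chk2.png")
    h=cv2.cvtColor(f["img"],cv2.COLOR_RGB2HSV);m=cv2.inRange(h,np.array((12,120,40)),np.array((30,255,255)));print(cv2.countNonZero(m[120:220,200:300]))
E
python3 -m jog '[[-0.035,0,-0.005,0,0],[-0.035,0,0,0,0],[-0.035,0,0,0,0],[-0.035,0,0,0,0],[-0.032,0,0,0,0],[0,0,0,0,0],[0,0,0,0,0]]'|egrep "tool|contact"
python3 -c "
from h import *
go(683.7,-308,237,74)"
```

```text
tool_pos: [520.6, -261.8, 319.4]
contact_force: [-0.3, 0.7, 0.7]
1714
tool_pos: [679.9, -307.2, 310.3]
contact_force: [1.1, 0.4, -1.5]
at [ 679.9 -307.2  310.3] yawY 74.0 shift now [-4.6  0.1 73.3] spin -0.0 shift after spin [-4.6  0.1 73.3]
```

View pics/chk2.png

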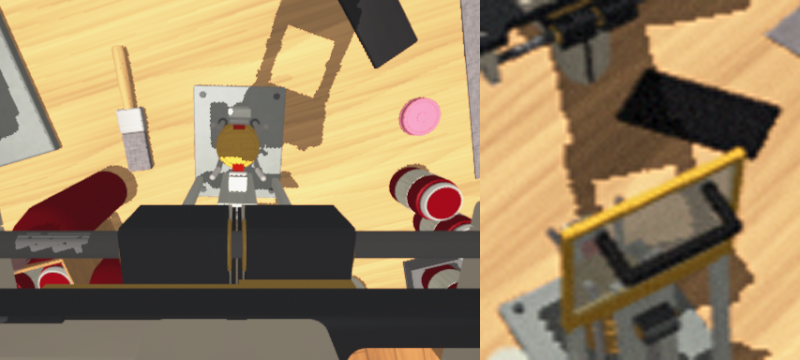

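Left half: the gold lid sits in the magazine at (238,145), with the red catches at (238,127) and (238,167) over its edges. Right half: the guard is upright and its bar is behind it. I lower the fingers behind the bar.

```bash
python3 -m jog '[[-0.004,0,0.015,0,0],[0,0,0.01,0,0],[0,0,0.005,0,0],[0,0,0,0,0]]'|egrep "tool|contact"
python3 -m jog '[[0,0,0.01,0,0],[0,0,0.008,0,0],[0,0,0,0,0]]'|egrep "tool|contact"
python3 -m jog '[[0,0,0.008,0,0],[0,0,0.006,0,0],[0,0,0,0,0]]'|egrep "tool|contact"
python3 -m jog '[[0,0,0.006,0,0],[0,0,0.005,0,0],[0,0,0,0,0]]'|egrep "tool|contact"
```

```text
tool_pos: [681.1, -307.3, 286.8]
contact_force: [-1.3, 0.1, -0.3]
tool_pos: [681.6, -307.5, 269.3]
contact_force: [-0.1, -0.1, -0.0]
tool_pos: [682.1, -307.7, 255.1]
contact_force: [0.1, -0.7, -0.7]
tool_pos: [682.4, -307.8, 243.2]
contact_force: [0.4, -0.0, -0.8]
```

```bash
python3 -m jog '[[0,0,0.006,0,0],[0,0,0.006,0,0],[0,0,0,0,0]]'|egrep "tool|contact"
python3 -m jog '[[0.008,0,0,0,0],[0.008,0,0,0,0],[0.008,0,0,0,0],[0.008,0,0,0,0]]'|egrep "tool|contact"
python3 -m jog '[[0.008,0,0,0,0],[0.008,0,0,0,0],[0.008,0,0,0,0],[0.008,0,0,0,0]]'|egrep "tool|contact"
```

```text
tool_pos: [682.3, -307.7, 230.6]
contact_force: [0.1, 0.1, -0.3]
tool_pos: [653.8, -299.8, 234.2]
contact_force: [5.5, -1.7, 5.6]
tool_pos: [622.3, -290.6, 233.7]
contact_force: [3.8, -1.2, 3.0]
```

```bash
python3 -m jog '[[0.0085,0,0,0,0],[0.0085,0,0,0,0],[0.0085,0,0,0,0],[0.0085,0,0,0,0]]'|egrep "tool|contact"
python3 -m jog '[[0.0085,0,0,0,0],[0.0085,0,0,0,0],[0.0085,0,0,0,0],[0.0085,0,0,0,0],[0,0,0,0,0]]'|egrep "tool|contact"
```

```text
tool_pos: [589.2, -280.8, 233.1]
contact_force: [3.1, -0.5, -1.1]
tool_pos: [555.2, -271.3, 232.8]
contact_force: [0.3, 0.0, -0.9]
```

```bash
python3 -m jog '[[0,0,-0.02,0,0],[0,0,-0.018,0,0],[0.009,0,0,0,0],[0.009,0,0,0,0],[0.008,0,0.006,0,0],[0,0,0.006,0,0],[0,0,0,0,0]]'|egrep "tool|contact"
python3 -m jog '[[0.009,0,0.0065,0,0],[0.009,0,0.0065,0,0],[0,0,0,0,0]]'|egrep "tool|contact"
python3 -m jog '[[0.008,0,0.008,0,0],[0.008,0,0.008,0,0],[0,0,0,0,0]]'|egrep "tool|contact"
```

```text
tool_pos: [529.9, -264.2, 260.5]
contact_force: [-7.2, 2.1, 12.1]
tool_pos: [511.2, -258.4, 249.1]
contact_force: [-16.9, 5.7, 24.4]
tool_pos: [492.5, -252.6, 232.6]
contact_force: [-26.1, 10.0, 29.6]
```

```bash
python3 -m jog '[[0,0,-0.012,0,0],[-0.01,0,0,0,0],[0,0,0,0,0]]'|egrep "tool|contact"
python3 -m jog '[[0,0,0.006,0,0],[0,0,0,0,0]]'|egrep "tool|contact"
python3 -m jog '[[0,0,0.004,0,0],[0,0,0,0,0]]'|egrep "tool|contact"
```

```text
tool_pos: [509.3, -258.3, 242.0]
contact_force: [-0.2, 0.5, -0.9]
tool_pos: [507.4, -257.4, 233.6]
contact_force: [0.8, 1.0, -0.2]
tool_pos: [506.6, -257.3, 230.7]
contact_force: [-1.8, 0.9, 2.6]
```

```bash
python3 -m jog '[[0.003,0,0.006,0,0],[0.003,0,0.006,0,0],[0,0,0,0,0]]'|egrep "tool|contact"
python3 -m jog '[[0.003,0,0.006,0,0],[0.003,0,0.006,0,0],[0,0,0,0,0]]'|egrep "tool|contact"
```

```text
tool_pos: [501.1, -255.6, 218.1]
contact_force: [-0.9, -0.5, 1.1]
tool_pos: [495.5, -254.0, 206.0]
contact_force: [0.5, -0.7, 1.0]
```

```bash
python3 -m jog '[[0.002,0,0.005,0,0],[0.002,0,0.005,0,0],[0,0,0,0,0]]'|egrep "tool|contact"
python3 -m jog '[[0,0,0.002,0,0],[0,0,0.002,0,0],[0,0,0,0,0]]'|egrep "tool|contact"
python3 -m jog '[[0,0,0.0015,0,0],[0,0,0,0,0]]'|egrep "tool|contact"
```

```text
tool_pos: [491.8, -253.0, 196.3]
contact_force: [0.5, -0.7, 0.9]
tool_pos: [492.6, -253.4, 193.2]
contact_force: [1.2, 0.5, 0.8]
tool_pos: [492.7, -253.4, 191.9]
contact_force: [1.8, -0.6, 0.4]
```

```bash
python3 -m jog '[[0,0,0.004,0,0],[0,0,0.004,0,0],[0,0,0,0,0]]'|egrep "tool|contact"
python3 -m jog '[[0,0,0.004,0,0],[0,0,0.004,0,0],[0,0,0,0,0]]'|egrep "tool|contact"
python3 -m jog '[[0,0,0.004,0,0],[0,0,0.004,0,0],[0,0,0,0,0]]'|egrep "tool|contact"
```

```text
tool_pos: [492.4, -253.3, 182.9]
contact_force: [2.6, -0.7, -2.0]
tool_pos: [492.3, -253.2, 175.0]
contact_force: [3.1, -1.2, -1.7]
tool_pos: [492.2, -253.1, 167.0]
contact_force: [1.5, -1.1, -1.7]
```

```bash
python3 -m jog '[[0,0,0.004,0,0],[0,0,0.004,0,0],[0,0,0,0,0]]'|egrep "tool|contact"
python3 -m jog '[[0,0,0.004,0,0],[0,0,0.003,0,0],[0,0,0,0,0]]'|egrep "tool|contact"
python3 -m jog '[[0,0,0.003,0,0],[0,0,0,0,0]]'|egrep "tool|contact"
python3 -m jog '[[0,0,0.0015,0,0],[0,0,0,0,0]]'|egrep "tool|contact"
```

```text
tool_pos: [492.2, -253.1, 159.0]
contact_force: [0.2, 0.1, -1.0]
tool_pos: [492.3, -253.2, 152.3]
contact_force: [0.9, 0.0, -1.2]
tool_pos: [492.2, -253.2, 149.4]
contact_force: [0.0, -0.5, 0.5]
tool_pos: [492.3, -253.2, 148.2]
contact_force: [0.4, -0.6, -1.6]
```

```bash
python3 -m jog '[[0,0,0.002,0,0],[0,0,0,0,0]]'|egrep "tool|contact"
python3 -m jog '[[0,0,0.002,0,0],[0,0,0,0,0]]'|egrep "tool|contact"
python3 -m jog '[[0,0,0.0015,0,0],[0,0,0,0,0]]'|egrep "tool|contact"
```

```text
tool_pos: [492.5, -253.4, 146.4]
contact_force: [0.5, -0.2, -0.4]
tool_pos: [492.6, -253.4, 145.9]
contact_force: [-3.6, 2.3, 10.2]
tool_pos: [492.7, -253.5, 145.8]
contact_force: [-6.6, 4.0, 19.4]
```

Stiff contact is at TCP 146, which is 174 mm true and exactly the shut panel's top face. I back off the bar, lift clear and verify with the cameras.

```bash
python3 -m jog '[[0,0,-0.003,0,0],[-0.004,0,0,0,0],[-0.003,0,0,0,0],[0,0,-0.02,0,0],[0,0,-0.03,0,0],[0,0,-0.03,0,0],[0,0,-0.03,0,0],[0,0,0,0,0]]'|egrep "tool|contact"
python3 -m jog '[[0,0,-0.03,0,0],[0.005,0.035,0,0,0],[0.01,0.035,0,0,0],[0.01,0.035,0,0,0],[0.01,0.035,0,0,0],[0.01,0.035,0,0,0],[0.01,0.035,0,0,0],[0.01,0.035,0,0,0]]'|egrep "tool|contact|t:"
python3 - <<'E'
from h import *
f=env.grab_frame("top");g=env.grab_frame("scene")
h=cv2.cvtColor(f["img"],cv2.COLOR_RGB2HSV);m=cv2.inRange(h,np.array((18,150,60)),np.array((32,255,255)));m[:, :275]=0;m[:,355:]=0;m[:165]=0;m[245:]=0
B=cv2.boxPoints(cv2.minAreaRect(cv2.findNonZero(m)));print("mask",B.round(1).tolist());Q=np.array([onz(f,*p,172)[:2] for p in B]);print(Q.round(),Q.mean(0))
h=cv2.cvtColor(g["img"],cv2.COLOR_RGB2HSV);m=cv2.inRange(h,np.array((18,150,60)),np.array((32,255,255)));m[:, :165]=0;m[:,260:]=0;m[:180]=0;m[255:]=0
ap=cv2.approxPolyN(cv2.convexHull(cv2.findNonZero(m)),4)[0];print("scene",ap.tolist())
c,s=np.cos(np.radians(-16)),np.sin(np.radians(-16))
for th in(0,.09,.2):
    print(th,[np.round(proj(g,np.array([518.4+c*X-s*Y,-260.7+s*X+c*Y,z])),0).tolist() for Y in(75,-75) for X,z in((75,174),(75-140*np.cos(th)+6*np.sin(th),174+140*np.sin(th)))],[np.round(proj(f,np.array([518.4+c*X-s*Y,-260.7+s*X+c*Y,z])),1).tolist() for Y in(75,-75) for X,z in((75-140*np.cos(th)+6*np.sin(th),174+140*np.sin(th)),)])
a0=np.load("f0.npz");print("top gold blobs:");
from lids import gold
print(gold("top"))
E
```

```text
tool_pos: [501.6, -256.8, 261.7]
contact_force: [0.4, -0.0, 1.1]
t: 85.3
tool_pos: [504.2, -0.1, 285.1]
contact_force: [0.7, -0.2, 0.1]
mask [[282.5, 218.8000030517578], [294.3999938964844, 174.60000610351562], [345.70001220703125, 188.39999389648438], [333.79998779296875, 232.60000610351562]]
[[ 476. -147.]
 [ 619. -189.]
 [ 571. -354.]
 [ 429. -312.]] [ 523.57341327 -250.64665622]
scene [[207, 264], [174, 216], [219, 194], [244, 226]]
0 [[244.0, 226.0], [219.0, 196.0], [198.0, 249.0], [175.0, 217.0]] [[289.7, 218.5], [334.8, 230.5]]
0.09 [[244.0, 226.0], [219.0, 194.0], [198.0, 249.0], [175.0, 214.0]] [[290.1, 218.1], [335.5, 230.2]]
0.2 [[244.0, 226.0], [219.0, 191.0], [198.0, 249.0], [175.0, 212.0]] [[290.7, 217.2], [336.5, 229.4]]
top gold blobs:
[(array([398.6,  86. ]), (215, 242), 74, 106)]
```

The front edge is now at rows 216/194, close to the shut prediction of 217/196. I confirm by pressing once on top of the bar.

```bash
python3 -c "
from h import *
go(477,-249,200,74)"
python3 -m jog '[[-0.006,-0.035,0,0,0],[-0.006,-0.035,0,0,0],[-0.006,-0.035,0,0,0],[-0.006,-0.035,0,0,0],[-0.006,-0.035,0,0,0],[-0.006,-0.035,0,0,0],[-0.006,-0.035,0,0,0],[0,0,0,0,0]]'|egrep "tool|contact|t:"
python3 -m jog '[[0,0,0,0,0],[0,0,0,0,0]]'|egrep "tool|contact|t:"
python3 -c "
from h import *
go(477,-249,200,74)"
```

```text
at [5.044e+02 5.000e-01 2.853e+02] yawY 74.2 shift now [ -41.5 -247.5   85.3] spin 0.2 shift after spin [ -42.5 -247.4   85.3] 
t: 86.12
tool_pos: [475.4, -256.0, 284.5]
contact_force: [-0.7, 0.2, -0.2]
t: 86.28
tool_pos: [476.7, -249.5, 285.3]
contact_force: [-0.4, 0.4, 0.3]
at [ 476.7 -249.5  285.3] yawY 73.9 shift now [-0.3  0.5 85.3] spin -0.1 shift after spin [-0.3  0.5 85.3]
```

```bash
python3 -m jog '[[0,0,0.03,0,0],[0,0,0.03,0,0],[0,0,0.015,0,0],[0,0,0.004,0,0],[0,0,0,0,0],[0,0,0,0,0]]'|egrep "tool|contact"
python3 -m jog '[[0,0,0.004,0,0],[0,0,0.004,0,0],[0,0,0,0,0]]'|egrep "tool|contact"
python3 -m jog '[[0,0,0.003,0,0],[0,0,0,0,0]]'|egrep "tool|contact"
python3 -m jog '[[0,0,0.002,0,0],[0,0,0,0,0]]'|egrep "tool|contact"
```

```text
tool_pos: [477.8, -248.6, 208.1]
contact_force: [0.1, 0.0, 0.3]
tool_pos: [477.1, -248.8, 198.9]
contact_force: [-0.6, 0.0, -0.3]
tool_pos: [477.0, -248.8, 195.7]
contact_force: [0.3, 0.6, -0.0]
tool_pos: [477.0, -248.9, 193.7]
contact_force: [-0.0, 0.5, -0.2]
```

```bash
python3 -m jog '[[0,0,0.0015,0,0],[0,0,0,0,0]]'|egrep "tool|contact"
python3 -m jog '[[0,0,0.0015,0,0],[0,0,0,0,0]]'|egrep "tool|contact"
python3 -m jog '[[0,0,0.001,0,0],[0,0,0,0,0]]'|egrep "tool|contact"
```

```text
tool_pos: [477.0, -248.9, 192.2]
contact_force: [0.2, 0.1, 1.3]
tool_pos: [477.2, -249.0, 191.7]
contact_force: [-0.9, 0.7, 3.8]
tool_pos: [477.3, -249.0, 191.5]
contact_force: [-2.8, 1.8, 9.9]
```

Contact is at TCP 192 and stiff, exactly the height for a fully shut guard. I lift clear and hand in.

```bash
python3 -m jog '[[0,0,-0.02,0,0],[0,0,-0.03,0,0],[0,0,-0.03,0,0],[0,0,-0.03,0,0],[0,0,-0.03,0,0],[0,0,0,0,0],[0,0,0,0,0],[0,0,0,0,0]]'|egrep "t:|tool|contact"
python3 -c "
from cell import env
print(env.sign_off())"
```

```text
t: 88.53
tool_pos: [476.8, -248.7, 329.1]
contact_force: [-0.2, -0.8, 0.0]
the job is handed in; nothing more can be done
None
```

I pressed all five gold lids below the catches and shut the guard again (by touch and camera), then handed the job in at 88.5 s; `sign_off` gave no verdict, and one touch-down on a lid reached about 70 N at the wrist (limit 120 N).

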